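# Lay out the pastry board with spring tape and dough stamps

## Task

Get the pastry board ready: first prise the red tin's lid up with the palette knife in the slot under its front edge and swing the lid open to about upright. Then hook the spring tape over the strip at the far end of the board, draw it back square to the strip to 180 mm, where the front of its case meets the red line, and only then press its red lock fully down. Stand every dough stamp from the tin upright on the board between strip and red line, and have the knife lying lengthwise on its rubber mat again with its handle on the mat; leave the tape hooked, standing on the board, and the lid open, and do not disturb the other kitchen things.

Things in the scene. Friction and masses are not known exactly. Their poses are not given: they have to be found in the camera images.
- board: Fixed green pastry board 310 x 220 x 18 mm. Origin: centre of its underside; x along the 310 mm length to the end with the strip, z up. The wooden strip, across the whole width, stands 16 mm above the board (top at z = 34), outer face at x = 155, inner face at x = 147. A red line across the board lies at x = -25, 180 mm from the strip's outer face.
- tin: Fixed red tin 190 (x) x 200 mm (y), 66 mm high, walls and floor 4 mm. Origin: on the underside, 80 mm behind the front, midway across; x points to the back (hinge), z up. Inside, x = -76 to 76 mm is free; a ledge 54 mm high fills the rest to the back wall. The front wall (x = -80) is only 58 mm high, so that under the closed lid (underside at 66.5) a slot 8 mm high, 192 mm wide opens into the tin.
- lid (a joint): Angle of the tin's white and red lid, rad: 0 shut, grows as its front edge rises, stop at 1.95. The lid is 190 x 200 x 5 mm, ends flush with the tin's front, weighs 140 g and has a stiff hinge (0.16 N m), so it stays where it is left; lifting its front edge takes about 1.5 N.
- lid_hinge (a point): Hinge line's middle: tin x = 110, y = 0, z = 66.5 mm.
- stamp1: Dough stamp: steel foot, 60 mm diameter, 16 mm high, with an upright wooden handle, 16 mm diameter, on it; 50 mm high in all, about 100 g. Origin: centre of its underside, z along the handle. Starts upright on the floor of the tin; two to four of the stamps are present.
- stamp2: Dough stamp: steel foot, 60 mm diameter, 16 mm high, with an upright wooden handle, 16 mm diameter, on it; 50 mm high in all, about 100 g. Origin: centre of its underside, z along the handle. Starts upright on the floor of the tin; two to four of the stamps are present.
- stamp3: Dough stamp: steel foot, 60 mm diameter, 16 mm high, with an upright wooden handle, 16 mm diameter, on it; 50 mm high in all, about 100 g. Origin: centre of its underside, z along the handle. Starts upright on the floor of the tin; two to four of the stamps are present.
- stamp4: Dough stamp: steel foot, 60 mm diameter, 16 mm high, with an upright wooden handle, 16 mm diameter, on it; 50 mm high in all, about 100 g. Origin: centre of its underside, z along the handle. Starts upright on the floor of the tin; two to four of the stamps are present.
- mat: Fixed black rubber mat 270 x 70 x 3 mm, origin centre of its underside, x along its length.
- knife: Palette knife, 225 mm long, 110 g. Origin: underside of the handle near the centre of mass, a good place to grip; x to the tip, z up. Light wooden handle 24 mm wide, 16 mm high, x = -75 to 30; steel blade 24 mm wide, 3 mm thick, x = 30 to 150, z = 6.5 to 9.5. Starts lying along the mat, tip away from the robot, origin about 30 mm nearer than the mat's centre.
- knife_tip (a point): Middle of the blade's end (knife x = 150, z = 8 mm).
- tape: Spring tape, 450 g: upright black case with round orange sides, 76 (x) x 42 (y) x 58 mm (z), rubber foot; starts standing on the table. Origin: centre of its underside; x points to its front, whence the yellow blade (16 mm wide, underside 19 mm above the foot) stands out 24 mm or more, ending in a steel hook plate 18 mm wide, 2.5 mm thick, reaching down to 6 mm above the foot.
- tape_hook (a point): Lower end of the hook plate's inner face (the face towards the case), 6 mm above foot level. Tape x = 62 mm at rest (24 mm ahead of the case's front face), plus the value of joint blade; so the drawn length, case front to hook's inner face, is 24 mm + blade.
- blade (a joint): How far the tape is drawn beyond its rest position, m, 0 to 0.2; drawn length = 24 mm + blade. A spring of 1.8 to 2.6 N draws it in; the case, standing on the board and let go, does not slide under that pull. On the board the hook reaches 10 mm below the top of the wooden strip.
- lock (a joint): Travel of the round red lock button (18 mm diameter) on top of the case, m: 0 up (standing 6.5 mm above the case, free), 0.006 fully down (locked). It takes about 2 N, stays down when let go and holds the blade with teeth 5 mm apart, so the length may shift by up to 3 mm as it locks.
- lock_top (a point): Centre of the top of the lock button, 64.5 mm above the foot when up.
- jar1: Small amber spice jar on the table, 38 mm diameter, 85 mm high; leave alone. Origin: centre of its underside.
- jar2: Small clear spice jar, 36 mm diameter, 80 mm high, standing on the near end of the board; leave alone. Origin: centre of its underside.
- mug: White mug, 76 mm diameter, 90 mm high; leave alone. Origin: centre of its underside.
- bowl: White bowl, 120 mm diameter, 50 mm high; leave alone. Origin: centre of its underside.
- spoon: Spoon with wooden handle, 200 mm long; leave alone. Origin: underside, half way along.
- mill: Dark wooden pepper mill, 54 mm diameter, 145 mm high; leave alone. Origin: centre of its underside.
- tub: Clear tub, 60 mm diameter, 70 mm high; leave alone. Origin: centre of its underside.

How it is judged:
By the outcome, as a careful person would: the job done as asked, in the order asked, and still so for the second after the job is handed in, with the robot touching nothing.
Of stamp1, stamp2, stamp3, stamp4 only 2 to 4 are there at a start; the rules pass over those that are not, and their reading is None.
At some moment in a run one of stamp1, stamp2, stamp3, stamp4, knife may be knocked a few centimetres aside while the robot is not near it.
It also fails if it takes over 210 s, if anything falls off the work surface, if the arm or the gripper's body presses on something with over 40 N, if the wrist force passes 120 N, or if a joint passes its speed limit or range.

## Robot

A 6-joint arm with a two-finger parallel gripper is mounted at the origin on the work surface. World frame = base frame: x ahead of the robot, y to its left, z up, the work surface at z = 0. Lengths are in m, angles in rad, forces in N, time in s.
With the tool pointing down it reaches from about 0.275 to 0.725 m from the base axis. Payload 15.9 kg.
Tool frame: the origin (TCP) lies on the centre line of the jaws, within the pads' length; the fingertips stand 14 mm ahead of it and the grasp point (between the pads) lies 5 mm behind it; y points along the fingers, z is the direction in which the jaws open and shut, and the axes are right-handed (so a half turn about y gives the same grasp; the last joint's range is limited). The gripper opens to 85 mm and grips with 20 to 120 N. Pads are 22 mm wide; open, the fingers measure 114 mm over their backs; the gripper's body (76 mm by 85 mm) begins 54 mm behind the grasp point. The pads swing forward as they close: fully open they stand 13 mm farther back than shut.
Start: joints at [1.259, 0.213, -0.034, 1.323, 0, 1.571], TCP at [0.153, 0.476, 0.245] pointing down, gripper open.
Joint ranges: [-2.98, 2.98], [-0.74, 1.72], [-1.14, 1.35], [-2.1, 2.04], [-1.57, 1.44], [-3.14, 3.14]. Speed limits (rad/s): [1.89, 1.89, 2.39, 2.57, 3.14, 3.14].

## Interface

Orientations are given as a rotation vector (axis times angle).
In Python, from station import r gives the robot as it stands. The module is installed in compiled form; this text tells all that it offers.
- The arm moves only by the shell command python3 -m creep 'ROWS' [OPENING]. ROWS is JSON, a list of rows, each a list of 4 numbers: the shift along the world's x, y, z in m, then the turn about the world's z in degrees. A call has 1 to 20 rows; each row is the pose to reach, as a shift and turn from the pose measured when the call began; what a row does not reach only later rows make up. A row lasts 1/8 s, in which the tool goes at most 62.5 mm and 10.7 degrees, less where a joint would pass 70% of its speed; a pose out of reach is approached as far as the arm can. A call with a gripper value outside its range is refused whole. OPENING is the finger opening in m, from 0 to 0.0854, set as the call begins (- or left out, the last holds). The fingers move at their own pace and stop on an object; the grip force is fixed at half the most. Time passes only in rows, so rows that repeat a pose let the fingers close. It gives the time, the measured TCP pose, the force and the opening at its end, in the units of the state.
- r.get_obs(): the state, without advancing time (a new reading comes with each control period).
- r.get_image(name): name is "scene" or "top" or "wrist"; returns a dict with "frame" (480x640x3 uint8, blue, green, red), "mtx" (3x3 intrinsics, pixels), "R" (3x3) and "t" (3): a world point X has camera coordinates R X + t. Camera axes: x right, y down, z forward; pixel columns grow to the right and rows downward; lengths in m; the calibration is good to about 2 mm. A picture is of the moment at which its call begins. There is no depth.
- r.hand_in(): hands the job in, once; it reports no verdict.
Trained networks look in the newest picture that a camera, given by its name, has taken for a name from the list of things; names that differ only in an ending like _2 or _b are one class to them, and where a whole thing is asked for, a point or a joint stands for the part that bears it (a point fixed in the world has none). Each returns a list of dicts, best first, with "score" (0 to 1); they miss things now and then, are a little off and sometimes report something else, mostly with a low value. They report only what shows in the picture. A call takes as long as a camera call.
- r.recognise(camera, name): "xy" ([column, row] in pixels, amid what is visible of it).
- r.cut_out(camera, name): "region" (480x640 bool, what is visible of it) and "xy" ([column, row] in pixels, amid what is visible of it).
The state is a dict: "time": time; "joint_pos": joint angles; "joint_vel": joint speeds; "effort": joint torques, N m; "tool_pos": TCP position; "eef_rot": TCP orientation; "contact_force": force on the tool from outside, world axes, zero at the start; "torque": the same for the moment, N m; "gripper_width": finger opening in m.
Only numpy, scipy, OpenCV 4.12 (cv2) and the standard library are available. Lean on these libraries where they do the work, as an engineer would, in place of code of your own. Each camera call takes 0.05 s, during which the arm holds its last target. There are 200 camera calls.

## Working session

There is one attempt and no reset: what is moved stays moved. The work goes in short steps, Python scripts to look and compute and a shell command to move; the robot and the scene stay as the last step left them, time stands still between calls to the robot, and variables do not carry over. Pictures are saved under pics/ and viewed, about 12 in all and at most 16, crops included, and the job is handed in when it is done.

```bash
mkdir -p pics; cat > h.py <<'E'
import numpy as np, cv2
from station import r
def ray(im,uv):
    K,R,t=im["mtx"],im["R"],np.asarray(im["t"]).ravel()
    d=R.T@np.linalg.solve(K,[uv[0],uv[1],1.]); return -R.T@t,d
def at(im,uv,z):
    c,d=ray(im,uv); return c+d*(z-c[2])/d[2]
def pix(im,X):
    p=im["mtx"]@(im["R"]@np.asarray(X,float)+np.asarray(im["t"]).ravel()); return p[:2]/p[2]
def tri(i1,u1,i2,u2):
    A=[];b=[]
    for i,u in((i1,u1),(i2,u2)):
        c,d=ray(i,u);d=d/np.linalg.norm(d);P=np.eye(3)-np.outer(d,d);A.append(P);b.append(P@c)
    return np.linalg.lstsq(np.vstack(A),np.hstack(b),rcond=None)[0]
def save(n,f): cv2.imwrite("pics/"+n+".png",f)
E
python3 - <<'E'
from h import *
np.set_printoptions(precision=4,suppress=True)
o=r.get_obs();print({k:np.round(v,3) for k,v in o.items()})
T=r.get_image("top");S=r.get_image("scene");save("top0",T["frame"]);save("scene0",S["frame"])
for n,im in(("top",T),("scene",S)):
    print(n,-im["R"].T@np.ravel(im["t"]))
    for k in "board tin lid mat knife knife_tip tape tape_hook lock_top jar1 jar2 mug bowl spoon mill tub".split():
        L=r.recognise(n,k)
        print(k,[(np.round(d["xy"]).tolist(),round(d["score"],2),at(im,d["xy"],0)[:2].round(3).tolist()) for d in L[:2]])
E
```

```text
{'time': np.float64(0.0), 'joint_pos': array([ 1.259,  0.213, -0.035,  1.323, -0.   ,  1.571]), 'joint_vel': array([-0.   ,  0.001,  0.   , -0.   , -0.001, -0.   ]), 'effort': array([  0.009, -68.616,  48.712,   0.017,   0.   ,   0.   ]), 'tool_pos': array([0.153, 0.476, 0.245]), 'eef_rot': array([-1.558,  0.245, -0.245]), 'contact_force': array([ 0.547,  0.277, -0.074]), 'torque': array([-0.016, -0.004, -0.033]), 'gripper_width': np.float64(0.085)}
top [0.3008 0.0368 1.7331]
board [([271.0, 234.0], 0.88, [0.552, 0.164]), ([175.0, 193.0], 0.2, [0.661, 0.444])]
tin [([463.0, 235.0], 0.86, [0.565, -0.385])]
lid [([469.0, 236.0], 0.55, [0.562, -0.401]), ([311.0, 261.0], 0.24, [0.479, 0.049])]
mat [([362.0, 240.0], 0.62, [0.541, -0.095]), ([272.0, 232.0], 0.58, [0.557, 0.161])]
knife [([368.0, 238.0], 0.86, [0.549, -0.111])]
knife_tip [([194.0, 236.0], 0.69, [0.538, 0.382]), ([366.0, 240.0], 0.62, [0.541, -0.107])]
tape [([198.0, 253.0], 0.97, [0.492, 0.367]), ([465.0, 238.0], 0.42, [0.556, -0.389])]
tape_hook [([191.0, 238.0], 0.51, [0.533, 0.391]), ([174.0, 193.0], 0.22, [0.662, 0.445]
[... 827 characters left out ...]
1])]
knife []
knife_tip [([268.0, 292.0], 0.55, [0.543, -0.106])]
tape [([404.0, 198.0], 0.72, [0.457, 0.377]), ([474.0, 216.0], 0.42, [0.616, 0.486])]
tape_hook [([150.0, 338.0], 0.74, [0.515, -0.377])]
lock_top []
jar1 [([306.0, 228.0], 0.71, [0.41, 0.081]), ([315.0, 338.0], 0.56, [0.706, -0.087])]
jar2 [([306.0, 228.0], 0.71, [0.41, 0.081]), ([315.0, 338.0], 0.56, [0.706, -0.087])]
mug [([472.0, 215.0], 0.59, [0.612, 0.484])]
bowl [([349.0, 167.0], 0.85, [0.256, 0.335])]
spoon [([442.0, 184.0], 0.54, [0.469, 0.512]), ([268.0, 290.0], 0.28, [0.538, -0.104])]
mill [([283.0, 367.0], 0.69, [0.728, -0.178])]
tub [([130.0, 263.0], 0.92, [0.283, -0.339]), ([150.0, 339.0], 0.65, [0.517, -0.377])]
```

```bash
python3 - <<'E'
from h import *
f=cv2.imread("pics/top0.png");c=f[130:350,120:540];save("top0c",cv2.resize(c,None,fx=1.9,fy=1.9,interpolation=cv2.INTER_CUBIC))
f=cv2.imread("pics/scene0.png");c=f[120:420,60:510];save("sc0c",cv2.resize(c,None,fx=1.75,fy=1.75,interpolation=cv2.INTER_CUBIC))
T=r.get_image("top")
for k in "board lid mat knife tape".split():
    for d in r.cut_out("top",k)[:1]:
        q=cv2.minAreaRect(np.argwhere(d["region"])[:,::-1].astype(np.float32)); z=dict(board=.018,lid=.07,mat=.003,knife=.012,tape=.04)[k]
        b=cv2.boxPoints(q); w=np.array([at(T,p,z)[:2] for p in b]); print(k,d["score"],w.round(3).tolist(),"c",w.mean(0).round(3),"px",b.round(0).tolist())
E
```

```text
board 0.57 [[0.632, 0.332], [0.738, 0.136], [0.456, -0.01], [0.355, 0.184]] c [0.545 0.161] px [[212.0, 203.0], [283.0, 169.0], [332.0, 269.0], [261.0, 303.0]]
lid 0.71 [[0.591, -0.24], [0.7, -0.414], [0.524, -0.516], [0.418, -0.343]] c [ 0.558 -0.378] px [[417.0, 220.0], [480.0, 184.0], [517.0, 248.0], [454.0, 284.0]]
mat 0.95 [[0.412, -0.054], [0.683, -0.084], [0.675, -0.158], [0.404, -0.126]] c [ 0.544 -0.105] px [[347.0, 285.0], [359.0, 191.0], [385.0, 194.0], [372.0, 289.0]]
knife 0.96 [[0.431, -0.084], [0.653, -0.108], [0.65, -0.133], [0.428, -0.109]] c [ 0.54  -0.109] px [[358.0, 279.0], [368.0, 201.0], [376.0, 202.0], [367.0, 280.0]]
tape 0.7 [[0.525, 0.406], [0.547, 0.365], [0.456, 0.314], [0.434, 0.355]] c [0.491 0.36 ] px [[182.0, 239.0], [198.0, 231.0], [214.0, 264.0], [199.0, 272.0]]
```

View pics/top0c.png

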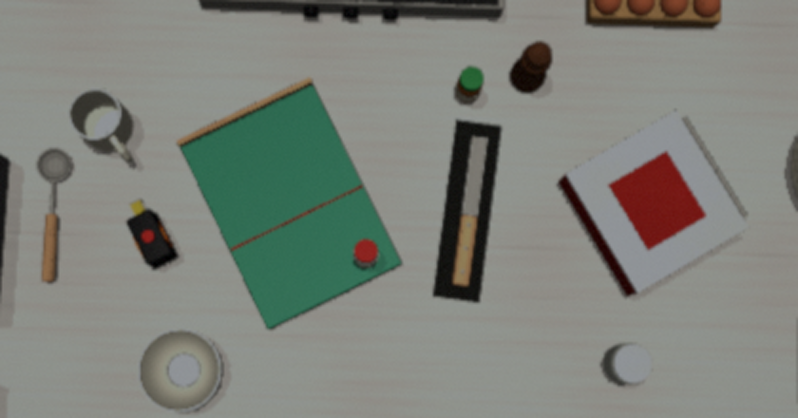

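View pics/sc0c.png

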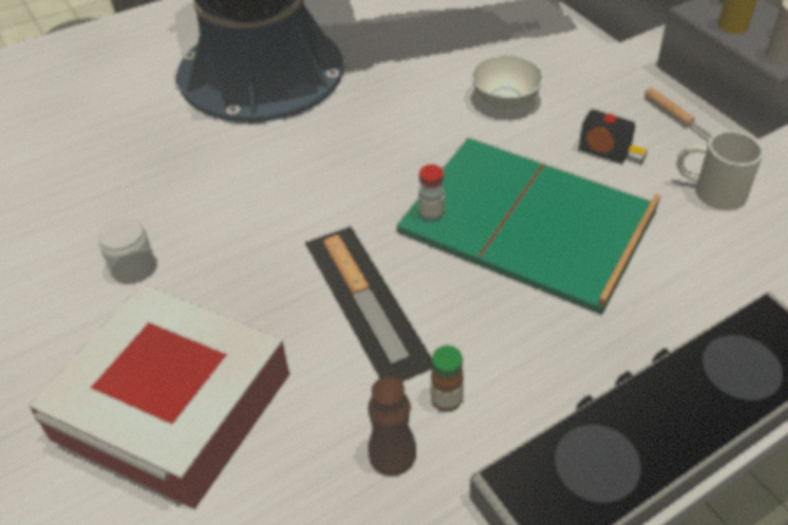

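```bash
python3 - <<'E'
from h import *
from scipy.spatial.transform import Rotation as Ro
np.set_printoptions(precision=4,suppress=True)
o=r.get_obs();R=Ro.from_rotvec(o["eef_rot"]).as_matrix();print(R, np.degrees(np.arctan2(R[1,2],R[0,2])),o["tool_pos"])
I=r.get_image("wrist");print(-I["R"].T@np.ravel(I["t"])-o["tool_pos"],I["R"],I["mtx"][0,0])
k=dict(A=(.591,-.24),B=(.7,-.414),C=(.524,-.516),D=(.418,-.343))
E
```

```text
[[ 0.9518 -0.      0.3067]
 [-0.3067 -0.      0.9518]
 [-0.     -1.     -0.    ]] 72.13680743088626 [0.1534 0.4759 0.2453]
[-0.0644  0.0196  0.1277] [[ 0.3074  0.9516 -0.0009]
 [ 0.9169 -0.2959  0.2677]
 [ 0.2545 -0.0831 -0.9635]] 353.7470645663349
```

```bash
python3 -m creep '[[0.2,-0.3,0,6],[0.34,-0.58,-0.045,11.5],[0.34,-0.58,-0.045,11.5],[0.34,-0.58,-0.045,11.5],[0.34,-0.58,-0.045,11.5],[0.34,-0.58,-0.045,11.5],[0.34,-0.58,-0.045,11.5],[0.34,-0.58,-0.045,11.5],[0.34,-0.58,-0.045,11.5],[0.34,-0.58,-0.045,11.5],[0.34,-0.58,-0.045,11.5],[0.34,-0.58,-0.045,11.5],[0.34,-0.58,-0.045,11.5],[0.34,-0.58,-0.045,11.5],[0.34,-0.58,-0.045,11.5],[0.34,-0.58,-0.045,11.5]]'
python3 - <<'E'
from h import *
o=r.get_obs();print(o["joint_pos"].round(3),o["tool_pos"].round(4),o["time"])
I=r.get_image("wrist")
a=I["frame"]
L=r.cut_out("wrist","knife");print([d["score"] for d in L])
if L:
    m=L[0]["region"];q=cv2.minAreaRect(np.argwhere(m)[:,::-1].astype(np.float32))
    b=cv2.boxPoints(q);print([at(I,p,.012)[:2].round(4).tolist() for p in b],b.round())
    cv2.polylines(a,[b.astype(int)],1,(0,0,255),1)
M=r.cut_out("wrist","mat")
if M:
    b=cv2.boxPoints(cv2.minAreaRect(np.argwhere(M[0]["region"])[:,::-1].astype(np.float32)));print("mat",M[0]["score"],[at(I,p,.003)[:2].round(4).tolist() for p in b])
save("w1",a)
E
```

```text
time: 4.05
tool_pos: [0.4933, -0.1036, 0.2005]
eef_rot: [-1.569, 0.086, -0.087]
contact_force: [0.7, -0.4, -0.0]
gripper_width: 0.0854
[-0.207  0.233 -0.122  1.215  0.    -0.097] [ 0.4933 -0.1036  0.2005] 4.05
[0.59]
[[0.4274, -0.108], [0.4299, -0.0848], [0.6521, -0.1069], [0.649, -0.1346]] [[307. 144.]
 [334. 144.]
 [334. 368.]
 [307. 368.]]
mat 0.73 [[0.4043, -0.1257], [0.4119, -0.0573], [0.6792, -0.078], [0.6699, -0.1624]]
```

View pics/w1.png

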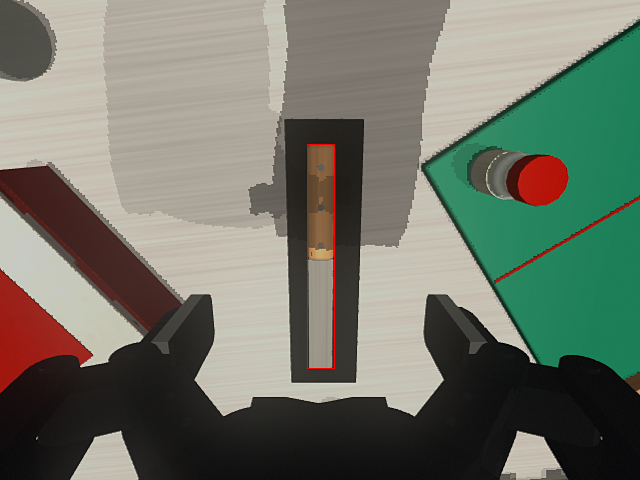

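```bash
python3 -m creep '[[0.01,-0.001,-0.1,0],[0.01,-0.001,-0.15,0],[0.01,-0.001,-0.1825,0],[0.01,-0.001,-0.1825,0],[0.01,-0.001,-0.1825,0],[0.01,-0.001,-0.1825,0]]'
python3 -m creep '[[0,0,0,0],[0,0,0,0],[0,0,0,0],[0,0,0,0],[0,0,0,0],[0,0,0,0],[0,0,0,0]]' 0.01
python3 -m creep '[[0,0,0.06,0],[0,0,0.14,0],[-0.085,-0.04,0.16,-12],[-0.085,-0.04,0.16,-25],[-0.085,-0.04,0.16,-40],[-0.085,-0.04,0.16,-52.6],[-0.085,-0.04,0.16,-52.6],[-0.085,-0.04,0.16,-52.6],[-0.085,-0.04,0.16,-52.6],[-0.085,-0.04,0.16,-52.6],[-0.085,-0.04,0.16,-52.6]]'
python3 - <<'E'
from h import *
o=r.get_obs();print(o["joint_pos"].round(3),o["tool_pos"].round(4),o["time"])
save("w2",r.get_image("wrist")["frame"])
E
```

```text
time: 4.95
tool_pos: [0.5051, -0.1053, 0.0204]
eef_rot: [-1.57, 0.084, -0.09]
contact_force: [-0.2, -0.0, 0.5]
gripper_width: 0.0854
time: 5.82
tool_pos: [0.5052, -0.1053, 0.0208]
eef_rot: [-1.57, 0.084, -0.09]
contact_force: [-2.4, 0.5, 10.4]
gripper_width: 0.0223
time: 7.2
tool_pos: [0.4202, -0.1453, 0.1807]
eef_rot: [-1.421, 0.798, -0.804]
contact_force: [-0.1, 0.2, -1.5]
gripper_width: 0.0225
[-0.331  0.121 -0.31   1.137 -0.003  0.697] [ 0.4202 -0.1453  0.1807] 7.2
```

View pics/w2.png

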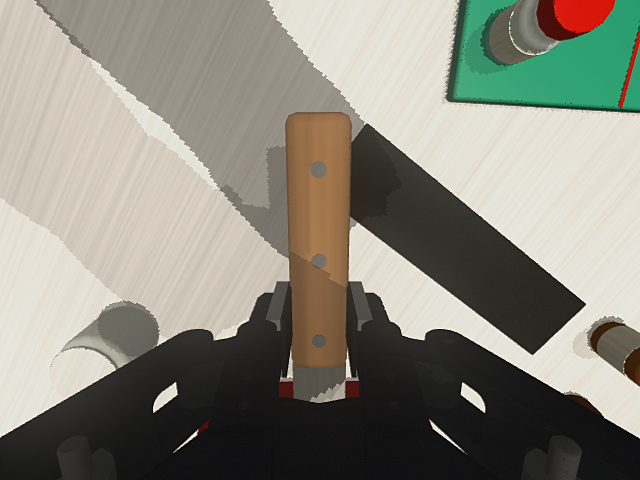

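```bash
cat >> h.py <<'E'
def fit(pts,views,x0,step=(.02,.02,.15)):
    "pts: model points (n,3) whose convex hull is the thing; views: [(im,mask)]; x0: x,y,yaw"
    from scipy.optimize import minimize
    def cost(p):
        c,s=np.cos(p[2]),np.sin(p[2]);X=pts@np.array([[c,s,0],[-s,c,0],[0,0,1]])+[p[0],p[1],0];e=0
        for im,m in views:
            u=np.array([pix(im,q) for q in X]);h=cv2.convexHull((u*16).round().astype(np.int32))
            z=np.zeros(m.shape,np.uint8);cv2.fillConvexPoly(z,h,1,cv2.LINE_8,4);z=z>0
            e+=1-(z&m).sum()/(z|m).sum()
        return e
    S=np.array([x0]+[np.array(x0)+np.eye(3)[i]*step[i] for i in range(3)])
    q=minimize(cost,x0,method="Nelder-Mead",options=dict(initial_simplex=S,xatol=1e-4,fatol=1e-5));return q.x,q.fun
def box(x0,x1,y0,y1,z0,z1): return np.array([[x,y,z] for x in(x0,x1) for y in(y0,y1) for z in(z0,z1)],float)
E
python3 - <<'E'
from h import *
T=r.get_image("top");V=[]
L=r.cut_out("top","tin");l=r.cut_out("top","lid")
print([(d["score"],d["region"].sum()) for d in L],[(d["score"],d["region"].sum()) for d in l])
S=r.get_image("scene");L2=r.cut_out("scene","tin");l2=r.cut_out("scene","lid")
print([(d["score"],d["region"].sum()) for d in L2],[(d["score"],d["region"].sum()) for d in l2])
mt=L[0]["region"]|l[0]["region"];ms=L2[0]["region"]|l2[0]["region"]
for n,b in(("frontAD",box(-.08,.11,-.1,.1,0,.0715)),):
  for vv in([(T,mt)],[(S,ms)],[(T,mt),(S,ms)]):
    for yaw in(-1.03,-1.03+np.pi/2): print(n,len(vv),np.round(fit(b,vv,(.55,-.37,yaw)),4) if 0 else [np.round(q,4) for q in fit(b,vv,(.55,-.37,yaw))])
f=S["frame"].copy();save("sc1",cv2.resize(f[260:430,60:260],None,fx=3.5,fy=3.5,interpolation=cv2.INTER_CUBIC))
E
```

```text
[(0.67, np.int64(4567))] [(0.93, np.int64(4417)), (0.27, np.int64(190))]
[(0.74, np.int64(11408))] [(0.9, np.int64(8879))]
frontAD 1 [array([ 0.5519, -0.3695, -1.0149]), np.float64(0.1786)]
frontAD 1 [array([ 0.5445, -0.3896,  0.5703]), np.float64(0.2415)]
frontAD 1 [array([ 0.5495, -0.3605, -1.0196]), np.float64(0.0101)]
frontAD 1 [array([ 0.5433, -0.3799,  0.5438]), np.float64(0.0633)]
frontAD 2 [array([ 0.549 , -0.3624, -1.017 ]), np.float64(0.2432)]
frontAD 2 [array([ 0.5461, -0.3838,  0.5577]), np.float64(0.3206)]
```

View pics/sc1.png

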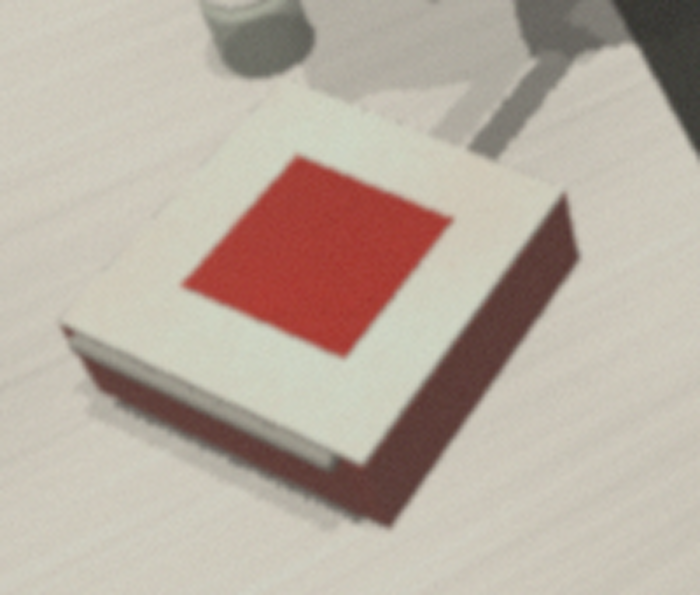

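```bash
python3 -m creep '[[0,0,-0.06,0.5],[0,0,-0.1085,0.5],[0,0,-0.1085,0.5],[0,0,-0.1085,0.5],[0,0,-0.1085,0.5],[0,0,-0.1085,0.5]]'
python3 - <<'E'
from h import *
from scipy.spatial.transform import Rotation as Ro
o=r.get_obs();p=o["tool_pos"];R=Ro.from_rotvec(o["eef_rot"]).as_matrix();print(p.round(4),np.degrees(np.arctan2(R[1,0],R[0,0])).round(2), R[2].round(3))
x=R[:,0]*[1,1,0]
S=r.get_image("scene");f=S["frame"].copy()
k=r.recognise("scene","knife_tip");print(k[:2])
pts=[p+x*a+[0,0,-.0083] for a in(.148,)]
for q in pts: print("tip pred",q.round(4),pix(S,q).round(1))
for dz in(-.0083,-.02): 
  u=pix(S,p+x*.148+R[:,2]*.012+[0,0,dz])
  print(u)
c=(pix(S,pts[0])).astype(int);g=f[c[1]-45:c[1]+45,c[0]-60:c[0]+60];g=cv2.resize(g,None,fx=6,fy=6,interpolation=cv2.INTER_CUBIC)
for sy in(-1,1):
    for a,b in((.148,.1),):
        u=[((pix(S,p+x*t+sy*R[:,2]*.012+[0,0,-.0083])-c+[60,45])*6).astype(int) for t in(a,b)]
        cv2.line(g,tuple(map(int,u[0])),tuple(map(int,u[1])),(255,0,0),1)
save("sc2",g)
E
```

```text
time: 8.3
tool_pos: [0.4211, -0.1456, 0.0735]
eef_rot: [-1.423, 0.79, -0.799]
contact_force: [-0.4, 0.5, -1.2]
gripper_width: 0.0221
[ 0.4211 -0.1456  0.0735] -58.44 [ 0.006 -1.     0.001]
[{'xy': [207.5, 273.1], 'score': 0.92}, {'xy': [351.0, 166.5], 'score': 0.39}]
tip pred [ 0.4985 -0.2717  0.0652] [187.9 292.3]
[192.66798051 294.17634721]
[193.5805724  297.67153856]
```

View pics/sc2.png

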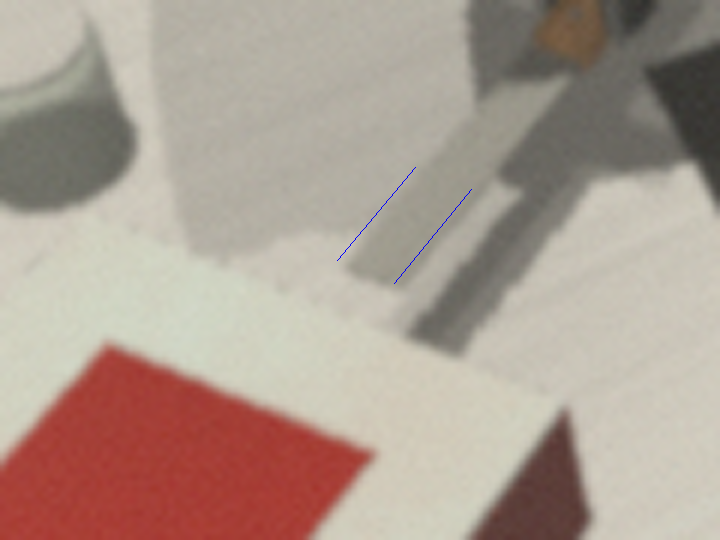

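```bash
python3 -m creep '[[0.005,-0.0085,0,0],[0.008,-0.0135,0,0],[0.0105,-0.017,0,0],[0.013,-0.0213,0,0],[0.0157,-0.0256,0,0],[0.0157,-0.0256,0,0],[0.0157,-0.0256,0,0]]'
python3 -m creep '[[0.0025,-0.0043,0,0],[0.005,-0.0085,0,0],[0.0105,-0.017,0,0],[0.0105,-0.017,0,0],[0.0105,-0.017,0,0]]'
python3 - <<'E'
from h import *
S=r.get_image("scene");f=S["frame"];save("sc3",cv2.resize(f[230:380,80:280],None,fx=3.5,fy=3.5,interpolation=cv2.INTER_CUBIC))
E
```

```text
time: 9.28
tool_pos: [0.4362, -0.171, 0.0729]
eef_rot: [-1.423, 0.791, -0.798]
contact_force: [-0.7, -0.7, -1.5]
gripper_width: 0.0224
time: 9.9
tool_pos: [0.4466, -0.188, 0.0728]
eef_rot: [-1.423, 0.792, -0.798]
contact_force: [-1.2, -0.1, -1.6]
gripper_width: 0.0225
```

View pics/sc3.png

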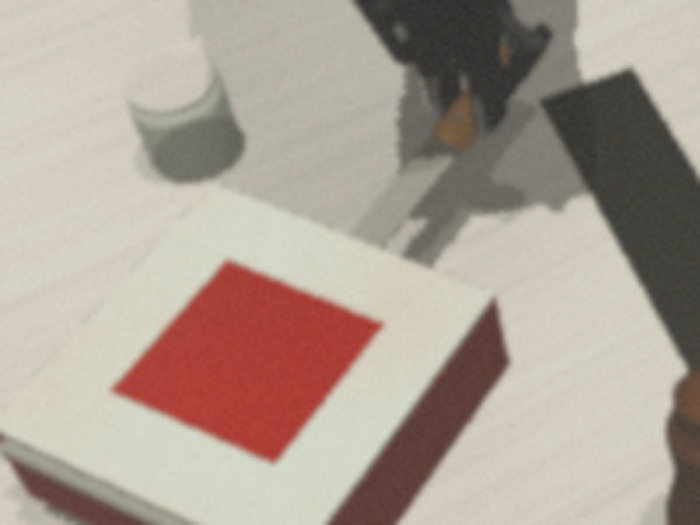

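```bash
python3 -m creep '[[0.0007,-0.0012,0.023,0],[0.0029,-0.0048,0.0443,0],[0.0065,-0.0106,0.0646,0],[0.0115,-0.0187,0.0838,0],[0.0177,-0.0288,0.1015,0],[0.0251,-0.0408,0.1176,0],[0.0251,-0.0408,0.1176,0],[0.0335,-0.0545,0.1317,0],[0.0428,-0.0697,0.1436,0],[0.0528,-0.086,0.1531,0],[0.0634,-0.1033,0.16,0],[0.0744,-0.1212,0.164,0],[0.0856,-0.1393,0.1655,0],[0.09,-0.1465,0.1655,0],[0.09,-0.1465,0.1655,0],[0.09,-0.1465,0.1655,0]]'
python3 - <<'E'
from h import *
S=r.get_image("scene");f=S["frame"];save("sc4",cv2.resize(f[180:420,60:380],None,fx=2.4,fy=2.4,interpolation=cv2.INTER_CUBIC))
E
```

```text
time: 11.95
tool_pos: [0.5363, -0.3338, 0.2383]
eef_rot: [-1.423, 0.791, -0.798]
contact_force: [0.6, -0.7, -0.7]
gripper_width: 0.0226
```

View pics/sc4.png

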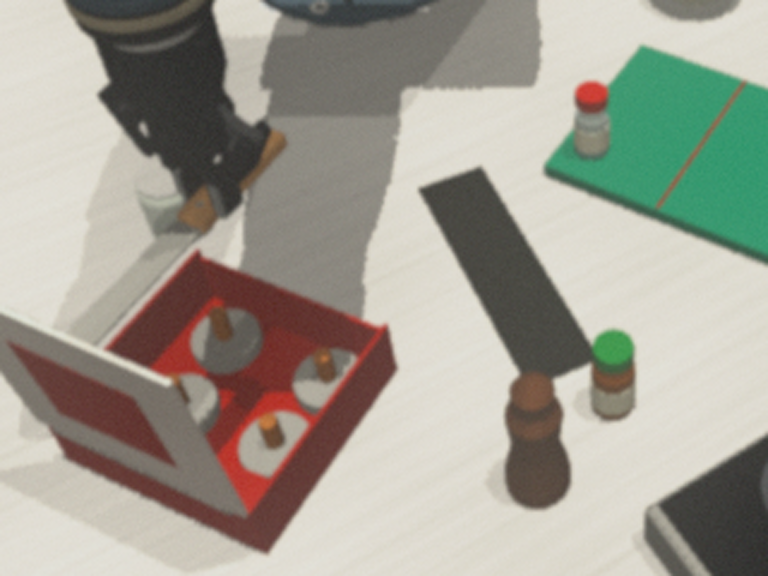

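```bash
python3 -m creep '[[-0.015,0.025,0,0],[-0.042,0.068,0,0],[-0.06,0.12,0,10],[-0.05,0.17,0,20],[-0.0311,0.2285,0,31],[-0.0311,0.2285,-0.05,42],[-0.0311,0.2285,-0.1,52.1],[-0.0311,0.2285,-0.15,52.1],[-0.0311,0.2285,-0.19,52.1],[-0.0311,0.2285,-0.19,52.1],[-0.0311,0.2285,-0.19,52.1],[-0.0311,0.2285,-0.19,52.1]]'
python3 - <<'E'
from h import *
from scipy.spatial.transform import Rotation as Ro
o=r.get_obs();R=Ro.from_rotvec(o["eef_rot"]).as_matrix();print(o["tool_pos"].round(4),np.degrees(np.arctan2(R[1,0],R[0,0])).round(2),o["contact_force"])
E
```

```text
time: 13.5
tool_pos: [0.5065, -0.1056, 0.0503]
eef_rot: [-1.57, 0.081, -0.093]
contact_force: [-0.2, -0.1, -1.2]
gripper_width: 0.0224
[ 0.5065 -0.1056  0.0503] -6.32 [-0.23128119 -0.14644355 -1.18734883]
```

```bash
python3 -m creep '[[-0.0013,0.0003,-0.015,0.1],[-0.0013,0.0003,-0.0285,0.1],[-0.0013,0.0003,-0.0285,0.1],[-0.0013,0.0003,-0.0285,0.1],[-0.0013,0.0003,-0.0285,0.1]]'
python3 -m creep '[[0,0,0,0],[0,0,0,0],[0,0,0,0],[0,0,0,0],[0,0,0.03,0],[0,0,0.1,0],[0,0,0.17,0]]' 0.0854
python3 -m creep '[[-0.02,0.06,0.05,5],[-0.03,0.12,0.05,15],[-0.04,0.18,0.05,25],[-0.055,0.435,0.05,35],[-0.055,0.435,0.05,35],[-0.055,0.435,0.05,35],[-0.055,0.435,0.05,35],[-0.055,0.435,0.05,35],[-0.055,0.435,0.05,35],[-0.055,0.435,0.05,35],[-0.055,0.435,0.05,35],[-0.055,0.435,0.05,35]]'
python3 - <<'E'
from h import *
from scipy.spatial.transform import Rotation as Ro
o=r.get_obs();R=Ro.from_rotvec(o["eef_rot"]).as_matrix();print(o["tool_pos"].round(4),np.degrees(np.arctan2(R[1,0],R[0,0])).round(2),o["time"])
T=r.get_image("top");mt=r.cut_out("top","board");S=r.get_image("scene");ms=r.cut_out("scene","board")
W=r.get_image("wrist");L=r.cut_out("wrist","tape");f=W["frame"].copy()
for n in("knife","mat"):
    k=r.cut_out("scene",n)
    if k: print(n,k[0]["score"],[q for q in fit(box(-.075,.15,-.012,.012,.003,.015) if n=="knife" else box(-.135,.135,-.035,.035,0,.003),[(S,k[0]["region"])],(.504,-.105,-.11))])
b=np.vstack([box(-.155,.155,-.11,.11,0,.018)])
for im,m in((T,mt),(S,ms)):
    if m: print("board",m[0]["score"],fit(b,[(im,m[0]["region"])],(.545,.16,.48)))
for d in L[:2]:
    print("tape",d["score"],d["xy"]); cs,_=cv2.findContours(d["region"].astype(np.uint8),0,2);cv2.drawContours(f,cs,-1,(255,0,255),1)
for n in("tape_hook","lock_top"): print(n,[(np.round(d["xy"]),d["score"]) for d in r.recognise("wrist",n)[:2]])
save("w3",f)
E
```

```text
time: 14.12
tool_pos: [0.5051, -0.1052, 0.0216]
eef_rot: [-1.57, 0.079, -0.091]
contact_force: [0.4, -0.5, -0.5]
gripper_width: 0.0225
time: 15.0
tool_pos: [0.5046, -0.1051, 0.1784]
eef_rot: [-1.57, 0.08, -0.091]
contact_force: [1.7, 0.0, 0.6]
gripper_width: 0.0856
time: 16.5
tool_pos: [0.4499, 0.3291, 0.2286]
eef_rot: [-1.533, -0.398, 0.387]
contact_force: [-1.3, 0.9, -0.4]
gripper_width: 0.0854
[0.4499 0.3291 0.2286] 28.71 16.5
knife 0.67 [array([ 0.50060503, -0.10589938, -0.09953212]), np.float64(0.1310679611650486)]
mat 0.32 [array([ 0.504, -0.105, -0.11 ]), np.float64(1.0)]
board 0.89 (array([0.54604648, 0.16073409, 0.48988723]), np.float64(0.040982665595224455))
board 0.74 (array([0.545, 0.16 , 0.48 ]), np.float64(1.0))
tape 0.78 [328.8, 259.6]
tape 0.4 [325.7, 268.8]
tape_hook [(array([333., 308.]), 0.57)]
lock_top [(array([328., 269.]), 0.7)]
```

View pics/w3.png

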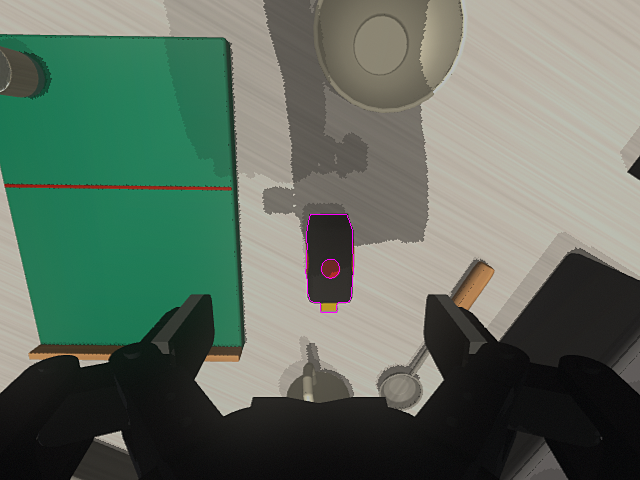

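```bash
python3 - <<'E'
from h import *
W=r.get_image("wrist")
g=lambda u,z:at(W,u,z)[:2]
A=g((229,38),.018);B=g((231.5,188),.018);C=g((241,357),.034);D=g((30,357),.034);E_=g((4,186),.018);B2=g((200,188),.018)
# red line fit
f=W["frame"].astype(int);m=(f[:,:,2]>90)&(f[:,:,1]<70)&(f[:,:,0]<70);m[:150]=0;m[230:]=0;m[:,245:]=0
q=np.argwhere(m)[:,::-1];P=np.array([g(u,.018) for u in q]);c=P.mean(0);v=np.linalg.svd(P-c)[2][0]
print("line px",len(q),q.min(0),q.max(0),"yaw normal",np.degrees(np.arctan2(v[1],v[0]))-90, "c",c)
print("corner",A,B,C,D,"strip yaw",np.degrees(np.arctan2(*(C-D)[::-1]))-90,"len",np.linalg.norm(C-D),"edge AB yaw",np.degrees(np.arctan2(*(B-A)[::-1])),np.linalg.norm(B-A),"AC",np.degrees(np.arctan2(*(C-A)[::-1])),np.linalg.norm(C-A))
print("lock",g((329,268.5),.0645),"back",g((328.5,214),.058),"front",g((329.5,302),.058))
L=r.cut_out("wrist","tape")
r_=L[0]["region"];cols=[(y,np.flatnonzero(r_[y]).mean()) for y in range(222,298)]
k=np.array([g((x,y),.05) for y,x in cols]);v=np.linalg.svd(k-k.mean(0))[2][0];print("tape yaw",np.degrees(np.arctan2(v[1],v[0])),k.mean(0))
for n in("jar2","mug","spoon","bowl"): print(n,[(np.round(d["xy"]),round(d["score"],2),g(d["xy"],.03)) for d in r.recognise("wrist",n)[:1]])
E
```

```text
line px 700 [  4 184] [230 189] yaw normal 27.97101430776908 c [0.52107695 0.14710067]
corner [0.35390874 0.18840317] [0.46919696 0.24424899] [0.62081834 0.32971775] [0.72712555 0.13639314] strip yaw 28.805940995344855 len 0.22062553367396567 edge AB yaw 25.845629705888957 0.12810202109709373 AC 27.898862531377258 0.30201083474795504
lock [0.48111645 0.35595412] back [0.43996506 0.33265837] front [0.51160655 0.37372299]
tape yaw 29.495086778066714 [0.47835475 0.35490941]
jar2 [(array([17., 77.]), 0.71, array([0.46838424, 0.04719228]))]
mug [(array([315., 387.]), 0.85, array([0.61893344, 0.41613566]))]
spoon [(array([413., 374.]), 0.58, array([0.55395575, 0.50144059]))]
bowl [(array([387.,  45.]), 0.93, array([0.29726676, 0.30912776]))]
```

```bash
python3 -m creep '[[0.05,-0.04,0.02,-0.6],[0.09,-0.08,0.02,-0.6],[0.14,-0.121,0.02,-0.6],[0.165,-0.121,0.02,-0.6],[0.165,-0.121,0.02,-0.6],[0.165,-0.121,0.02,-0.6],[0.165,-0.121,0.02,-0.6],[0.165,-0.121,0.02,-0.6]]'
cat > bd.py <<'E'
from h import *
W=r.get_image("wrist");save("w4",W["frame"])
f=cv2.GaussianBlur(W["frame"],(3,3),0);h=cv2.cvtColor(f,cv2.COLOR_BGR2HSV).astype(int)
H,S,V=h[...,0],h[...,1],h[...,2]
green=(H>60)&(H<100)&(S>90);
for x in(250,320,390): print(x,[(y,*h[y,x]) for y in range(280,345,4)])
red=((H<6)|(H>174))&(S>120)
red[:40]=0
g=lambda u,z:at(W,u,z)[:2]
def line(Q,z,n):
    P=np.array([g(u,z) for u in Q])
    for _ in range(3):
        c=np.median(P,0) if 0 else P.mean(0);v=np.linalg.svd(P-c)[2][0];d=np.abs((P-c)@[-v[1],v[0]]);P=P[d<max(.0015,2*d.std())]
    yaw=np.degrees(np.arctan2(v[1],v[0]))%180-90;print(n,len(P),"yaw",yaw.round(2),"c",c.round(4),"rms",d.std().round(5));return c,yaw
E
python3 - <<'E'
from bd import *
print(np.argwhere(green).min(0),np.argwhere(green).max(0),red.sum(),np.argwhere(red).min(0),np.argwhere(red).max(0),r.get_obs()["tool_pos"])
E
```

```text
time: 18.3
tool_pos: [0.6141, 0.2093, 0.2488]
eef_rot: [-1.534, -0.392, 0.381]
contact_force: [0.3, -0.9, -0.1]
gripper_width: 0.0856
250 [(280, np.int64(21), np.int64(25), np.int64(192)), (284, np.int64(21), np.int64(25), np.int64(191)), (288, np.int64(20), np.int64(27), np.int64(190)), (292, np.int64(20), np.int64(27), np.int64(191)), (296, np.int64(24), np.int64(21), np.int64(192)), (300, np.int64(21), np.int64(25), np.int64(193)), (304, np.int64(24), np.int64(21), np.int64(192)), (308, np.int64(21), np.int64(25), np.int64(192)), (312, np.int64(21), np.int64(25), np.int64(193)), (316, np.int64(20), np.int64(27), np.int64(192)), (320, np.int64(20), np.int64(26), np.int64(193)), (324, np.int64(18), np.int64(27), np.int64(192)), (328, np.int64(20), np.int64(24), np.int64(192)), (332, np.int64(22), np.int64(24), np.int64(192)), (336, np.int64(20), np.int64(27), np.int64(192)), (340, np.int64(20), np.int64(24), np.int64(192)), (344, np.int64(22), np.int64(24), np.int64(192))]
320 [(280, np.int64(28), np.int64(20), np.int64(191)), (284, np.int64(26), np.int64(21), np.int64(192)), (288, 
[... 977 characters left out ...]
(26), np.int64(193)), (300, np.int64(23), np.int64(24), np.int64(193)), (304, np.int64(24), np.int64(21), np.int64(193)), (308, np.int64(26), np.int64(21), np.int64(193)), (312, np.int64(23), np.int64(22), np.int64(193)), (316, np.int64(28), np.int64(20), np.int64(193)), (320, np.int64(24), np.int64(20), np.int64(194)), (324, np.int64(18), np.int64(27), np.int64(192)), (328, np.int64(24), np.int64(21), np.int64(193)), (332, np.int64(24), np.int64(21), np.int64(193)), (336, np.int64(30), np.int64(17), np.int64(193)), (340, np.int64(24), np.int64(20), np.int64(194)), (344, np.int64(23), np.int64(22), np.int64(193))]
[  0 188] [264 432] 958 [ 91 196] [176 553] [0.61416049 0.20924356 0.2487482 ]
```

View pics/w4.png

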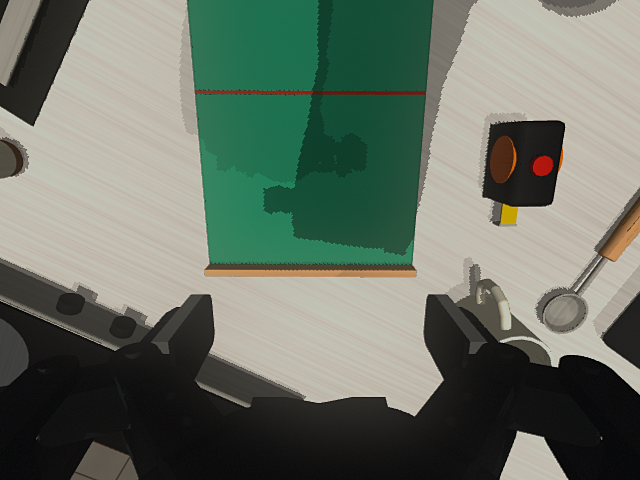

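```bash
python3 - <<'E'
from h import *
W=r.get_image("wrist");f=cv2.cvtColor(W["frame"],cv2.COLOR_BGR2HSV).astype(int);H,S,V=f[...,0],f[...,1],f[...,2]
g=lambda u,z:at(W,u,z)[:2]
wood=(H>5)&(H<22)&(S>90)&(V>120)
red=((H<8)|(H>172))&(S>110)&(V>60)
o=[];i=[];l=[]
for x in range(215,410,4):
    y=np.flatnonzero(wood[262:285,x])+262
    if len(y)>3:o.append((x,y.max()+.5));i.append((x,y.min()-.5))
    y=np.flatnonzero(red[85:100,x])+85
    if len(y):l.append((x,y.mean()))
def line(Q,z):
    P=np.array([g(u,z) for u in Q]);c=P.mean(0);v=np.linalg.svd(P-c)[2][0];return c,np.degrees(np.arctan2(v[1],v[0]))%180-90,len(Q),np.mean(Q,0)
a=line(o,.034);b=line(i,.034);c=line(l,.018)
print(a,b,c,sep="\n")
E=[g(u,.018) for u in((196,92.5),(425.5,92.5),(208.5,262),(414,262))]
print(np.round(E,4)); 
for p,q in((0,2),(1,3)): print(np.degrees(np.arctan2(*(E[q]-E[p])[::-1])))
n=np.array([np.cos(np.radians(28)),np.sin(np.radians(28))]);print("dist outer-line",(a[0]-c[0])@n,"width",np.linalg.norm(E[1]-E[0]),"linemid",(E[0]+E[1])/2)
E
```

```text
(array([0.6785038 , 0.23303072]), np.float64(27.87735997483219), 49, array([311.        , 276.23469388]))
(array([0.67193794, 0.22954558]), np.float64(28.21672264040798), 49, array([311. , 269.5]))
(array([0.52023503, 0.14902187]), np.float64(28.022350137240622), 49, array([311.        ,  92.10204082]))
[[0.5717 0.0538]
 [0.4697 0.2441]
 [0.7218 0.1312]
 [0.6177 0.3253]]
27.28759264148265
28.738724502755836
dist outer-line 0.1791827952785591 width 0.21595207343757028 linemid [0.52067507 0.14893744]
```

```bash
python3 -m creep '[[-0.05,0.05,0,1.3],[-0.1,0.1,0,1.3],[-0.137,0.145,-0.02,1.3],[-0.137,0.145,-0.08,1.3],[-0.137,0.145,-0.13,1.3],[-0.137,0.145,-0.18,1.3],[-0.137,0.145,-0.2185,1.3],[-0.137,0.145,-0.2185,1.3],[-0.137,0.145,-0.2185,1.3],[-0.137,0.145,-0.2185,1.3],[-0.137,0.145,-0.2185,1.3]]'
python3 - <<'E'
from h import *
W=r.get_image("wrist");save("w5",W["frame"]);print([(d["xy"],d["score"]) for d in r.recognise("wrist","tape")])
E
```

```text
time: 19.77
tool_pos: [0.4779, 0.3547, 0.0315]
eef_rot: [-1.53, -0.411, 0.397]
contact_force: [0.8, 0.3, -0.3]
gripper_width: 0.0853
[([324.6, 313.6], 0.75)]
```

View pics/w5.png

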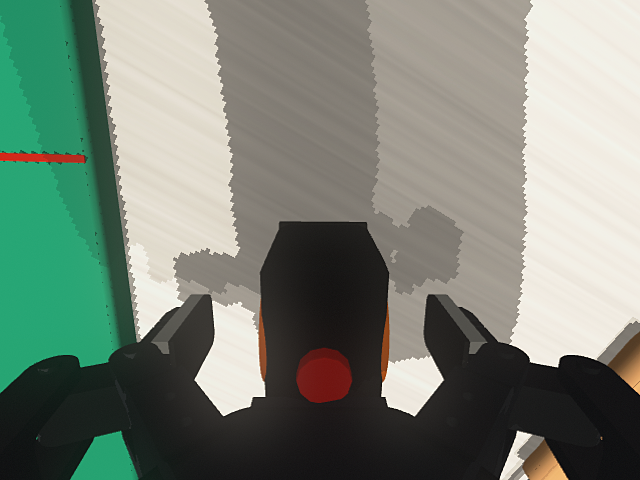

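```bash
python3 -m creep '[[0,0,0,0],[0,0,0,0],[0,0,0,0],[0,0,0,0],[0,0,0,0],[0,0,0,0]]' 0.03
python3 -m creep '[[0,0,0.03,0],[0,0,0.07,0],[0.03,-0.03,0.075,-1],[0.07,-0.065,0.075,-1.4],[0.11,-0.1,0.075,-1.4],[0.1496,-0.1399,0.075,-1.4],[0.1496,-0.1399,0.075,-1.4],[0.1496,-0.1399,0.075,-1.4],[0.1496,-0.1399,0.075,-1.4],[0.1496,-0.1399,0.075,-1.4]]'
python3 - <<'E'
from h import *
from scipy.spatial.transform import Rotation as Ro
o=r.get_obs();R=Ro.from_rotvec(o["eef_rot"]).as_matrix();print(o["tool_pos"].round(4),np.degrees(np.arctan2(R[1,0],R[0,0])).round(2),o["time"])
S=r.get_image("scene");f=S["frame"];save("sc5",cv2.resize(f[150:330,300:540],None,fx=3.2,fy=3.2,interpolation=cv2.INTER_CUBIC))
E
```

```text
time: 20.62
tool_pos: [0.4775, 0.3548, 0.0311]
eef_rot: [-1.53, -0.41, 0.397]
contact_force: [-3.1, 3.0, 5.7]
gripper_width: 0.041
time: 21.88
tool_pos: [0.6265, 0.2157, 0.1062]
eef_rot: [-1.533, -0.392, 0.379]
contact_force: [0.0, -0.5, -6.3]
gripper_width: 0.0412
[0.6265 0.2157 0.1062] 28.2 21.875
```

View pics/sc5.png

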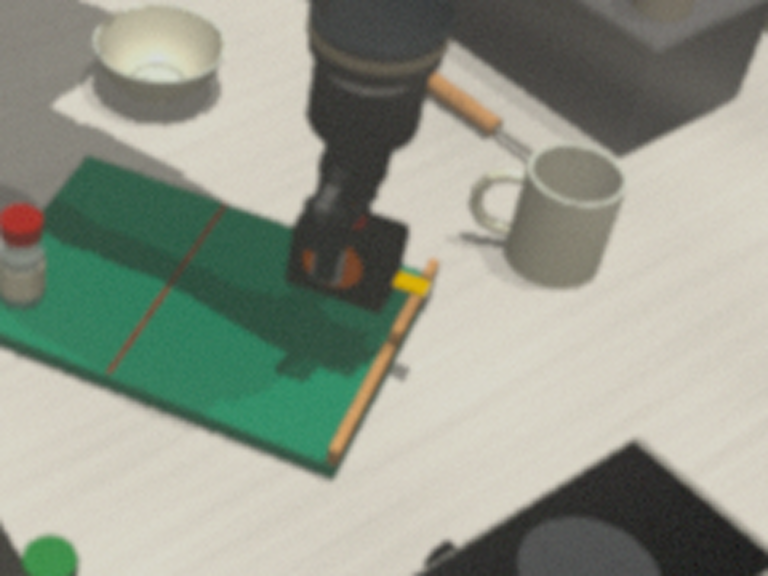

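```bash
python3 -m creep '[[0,0,-0.02,-0.2],[0,0,-0.035,-0.2],[0,0,-0.048,-0.2],[0,0,-0.0565,-0.2],[0,0,-0.0565,-0.2],[0,0,-0.0565,-0.2],[0,0,-0.0565,-0.2],[0,0,-0.0565,-0.2]]'
python3 - <<'E'
from h import *
S=r.get_image("scene");f=S["frame"];save("sc6",cv2.resize(f[200:320,370:490],None,fx=4.5,fy=4.5,interpolation=cv2.INTER_CUBIC))
E
```

```text
time: 22.92
tool_pos: [0.6267, 0.2156, 0.0498]
eef_rot: [-1.534, -0.389, 0.376]
contact_force: [0.4, 0.1, -5.6]
gripper_width: 0.0412
```

View pics/sc6.png

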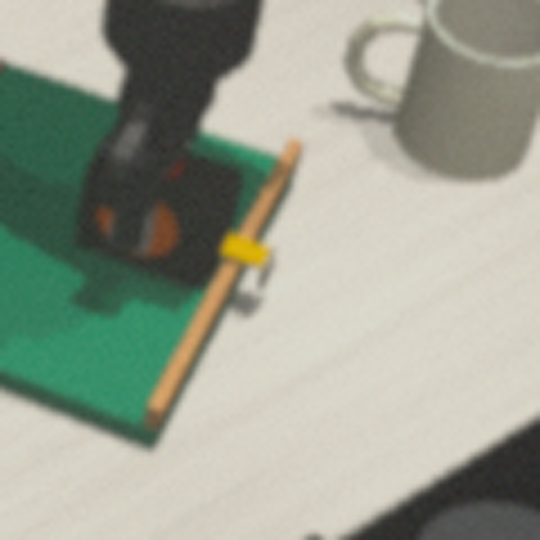

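```bash
python3 -m creep '[[-0.0088,-0.0047,0,0],[-0.0177,-0.0094,0,0],[-0.0265,-0.0141,0,0],[-0.0353,-0.0188,0,0],[-0.0441,-0.0235,0,0],[-0.053,-0.0282,0,0],[-0.0618,-0.0329,0,0],[-0.0706,-0.0376,0,0],[-0.0795,-0.0423,0,0],[-0.0883,-0.047,0,0],[-0.0971,-0.0516,0,0],[-0.106,-0.0563,0,0],[-0.1148,-0.061,0,0],[-0.1236,-0.0657,0,0],[-0.1324,-0.0704,0,0],[-0.1413,-0.0751,0,0],[-0.1444,-0.0768,0,0],[-0.1444,-0.0768,0,0],[-0.1444,-0.0768,0,0],[-0.1444,-0.0768,0,0]]'
python3 - <<'E'
from h import *
from scipy.spatial.transform import Rotation as Ro
o=r.get_obs();R=Ro.from_rotvec(o["eef_rot"]).as_matrix();p=o["tool_pos"];print(np.degrees(np.arctan2(R[1,0],R[0,0])).round(2),o["contact_force"])
n=np.array([.8829,.4695]);b=np.array([.5422,.1603]);print("board xy",(p[:2]-b)@n,(p[:2]-b)@[-n[1],n[0]])
W=r.get_image("wrist");S=r.get_image("scene");f=S["frame"]
a=cv2.resize(f[180:310,310:490],None,fx=3.5,fy=3.5,interpolation=cv2.INTER_CUBIC);save("sc7",a);save("w7",W["frame"])
E
```

```text
time: 25.48
tool_pos: [0.4825, 0.1389, 0.0498]
eef_rot: [-1.534, -0.389, 0.376]
contact_force: [2.6, 0.6, -4.7]
gripper_width: 0.0408
27.99 [ 2.57026896  0.64221758 -4.74625223]
board xy -0.06274511102355733 0.009145416836549534
```

View pics/sc7.png

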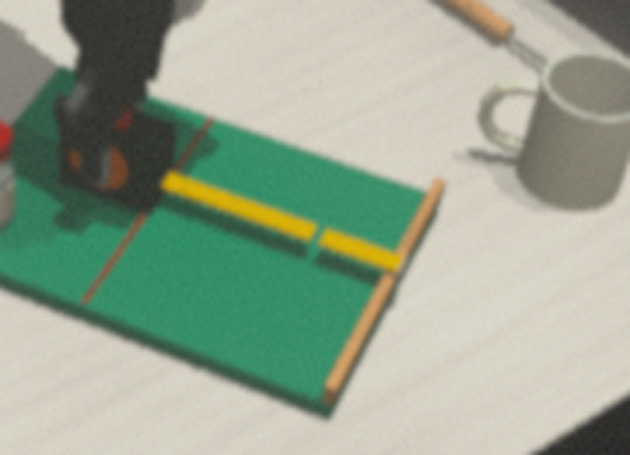

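```bash
python3 -m creep '[[0,0,-0.0008,0],[0,0,-0.0012,0],[0,0,-0.0012,0]]'
python3 -m creep '[[0,0,0,0],[0,0,0,0],[0,0,0,0],[0,0,0,0],[0,0,0.05,0],[0,0,0.1,0],[0,0,0.15,0],[0.05,0.026,0.2,0],[0.1,0.05,0.2,0],[0.1218,0.0648,0.2,0],[0.1218,0.0648,0.2,0],[0.1218,0.0648,0.2,0],[0.1218,0.0648,0.2,0],[0.1218,0.0648,0.2,0]]' 0.0854
cat > fr.py <<'E'
from h import *
n=np.array([.8829,.4695]);t=np.array([-.4695,.8829]);b=np.array([.5422,.1603])
W=r.get_image("wrist");save("w8",W["frame"]);f=cv2.cvtColor(W["frame"],cv2.COLOR_BGR2HSV).astype(int);H,S,V=f[...,0],f[...,1],f[...,2]
red=((H<8)|(H>172))&(S>110)&(V>50);yel=(H>22)&(H<35)&(S>150)&(V>80);dark=(V<45)
bd=lambda u,z:np.array([(at(W,u,z)[:2]-b)@n,(at(W,u,z)[:2]-b)@t])*1000
pp=lambda x,y,z:pix(W,np.r_[b+x*n+y*t,z])
u=pp(-.025,.009,.018);print("pred line px",u.round(1),"pred case front top",pp(-.025,.009,.076).round(1),"hook",pp(.155,.009,.034).round(1))
for y in(-.08,-.05,-.018,-.012,.03,.026,.06,.09):
    x,r0=pp(-.025,y,.018).round().astype(int);seq=range(r0-12,r0+13)
    print(int(y*1000),x,r0,"".join("R" if red[k,x] else "G" if (60<H[k,x]<100 and S[k,x]>90) else "Y" if yel[k,x] else "D" if dark[k,x] else "." for k in seq))
q=np.argwhere(yel);print("yellow rows",q[:,0].min(),q[:,0].max())
for rr in range(q[:,0].min(),q[:,0].max(),25):
    c=np.flatnonzero(yel[rr]);print(rr,c.min(),c.max(),bd((c.mean(),rr),.0385).round(1))
l=r.recognise("wrist","lock_top");print([(d["xy"],d["score"],bd(d["xy"],.0825).round(1)) for d in l[:2]])
E
python3 fr.py
```

```text
time: 25.95
tool_pos: [0.4827, 0.139, 0.0489]
eef_rot: [-1.534, -0.39, 0.376]
contact_force: [1.6, -0.0, 4.3]
gripper_width: 0.0417
time: 27.7
tool_pos: [0.6041, 0.2035, 0.2495]
eef_rot: [-1.534, -0.39, 0.375]
contact_force: [0.4, -0.0, 0.4]
gripper_width: 0.0853
pred line px [319.9 104.3] pred case front top [320.1  97.7] hook [320.  286.2]
-80 226 104 GGGGGGGGGGG.RRRGGGGGGGGGG
-50 258 104 GGGGGGGGGGG.RRRGGGGGGGGGG
-18 292 104 GGGGGGGGGGG.RRRGGGGGGGGGG
-12 298 104 DDDDDDDDDDDGGGGGGGGGGGGGG
30 342 104 DDDDDDDDDDGDRRRGGGGGGGGGG
26 338 104 DDDDDDDDDGGDDDDDDDGGGGGGG
60 374 104 GGGGGGGGGGG.RRRGGGGGGGGGG
90 405 104 GGGGGGGGGGG.RRRGGGGGGGGGG
yellow rows 110 288
110 311 327 [-18.4   8.1]
135 311 327 [3.1 8.1]
160 311 327 [25.5  8.1]
185 311 327 [48.8  8.1]
210 312 326 [73.   8.1]Traceback (most recent call last):
  File "fr.py", line 13, in <module>
    c=np.flatnonzero(yel[rr]);print(rr,c.min(),c.max(),bd((c.mean(),rr),.0385).round(1))
                                       ~~~~~^^
    return umr_minimum(a, axis, None, out, keepdims, initial, where)
ValueError: zero-size array to reduction operation minimum which has no identity
```

```bash
python3 - <<'E'
from h import *
I=cv2.imread("pics/w8.png");f=cv2.cvtColor(I,cv2.COLOR_BGR2HSV).astype(int);H,S,V=f[...,0],f[...,1],f[...,2]
for y in range(30,122,1 if 0 else 2): print(y,"".join("Y" if 22<H[y,x]<36 and S[y,x]>120 and V[y,x]>60 else "R" if (H[y,x]<9 or H[y,x]>170) and S[y,x]>100 and V[y,x]>40 else "G" if 60<H[y,x]<100 and S[y,x]>90 and V[y,x]>50 else "g" if 60<H[y,x]<100 and S[y,x]>90 and V[y,x]>25 else "D" if V[y,x]<60 else "." for x in range(284,356)))
print([tuple(f[y,300]) for y in range(96,116,2)])
E
```

```text
30 GGGGGGG.DDDDDDDDDDDDDDDDDDDDDDDDDDDDDDDDDDDDDDDDDDDDDDDDDDDDDD..GGGGGGGG
32 GGGGGGG..DgDDDDDDDDDDDDDDDDDDDDDDDDDDDDDDDDDDDDDDDDDDDDDDDDDDD..GGGGGGGG
34 GGGGGGG..DDDDDDDDDDDDDDDDDDDDDDDDDDDDDDDDDDDDDDDDDDDDDDDDDDDD...GGGGGGGG
36 GGGGGGG...DgDDDDDDDDDDDDDDDDDDDDDDDDDDDDDDDDDDDDDDDDDDDDDDDDD...GGGGGGGG
38 GGGGGGG...DgDDDDDDDDDDDDDDDDDDDDDDRRRDDDDDDDDDDDDDDDDDDDDDDDD...GGGGGGGG
40 GGGGGGG...DDDDDDDDDDDDDDDDDDRRRRRRRRRRRRRRDDDDDDDDDDDDDDDDDDD...GGGGGGGG
42 GGGGGGG...DDDDDDDDDDDDDDDgRRRRRRRRRRRRRRRRRRDDDDDDDDDDDDDDDD....GGGGGGGG
44 GGGGGGG....DDDDDDDDDDDDDgRRRRRRRRRRRRRRRRRRRRDDDDDDDDDDDDDDD....GGGGGGGG
46 GGGGGGG....DDDDDDDDDDDDgRRRRRRRRRRRRRRRRRRRRRRDDDDDDDDDDDDDD....GGGGGGGG
48 GGGGGGG....DgDDDDDDDDDDgRRRRRRRRRRRRRRRRRRRRRRDDDDDDDDDDDDDD....GGGGGGGG
50 GGGGGGG....DDDDDDDDDDDgRRRRRRRRRRRRRRRRRRRRRRRRDDDDDDDDDDDDD....GGGGGGGG
52 GGGGGGG....DDDDDDDDDDDgRRRRRRRRRRRRRRRRRRRRRRRRDDDDDDDDDDDDD....GGGGGGGG
54 GGGGGGG....DDDDDDDDDDDDDRRRRRRRRRRRRRRRRRRRRRRDDDDDDDDDDDDDD...GGGGGGGGG
56 GGGGGGG...DDDDDDDDDDDDDgRRRRRRRRRRRRRRRRRRRRRRDDDDDDDDDDDDDD....GGGGGGGG
58 GGGGGGG...DDDDDDDDDDDDDDDRRRRRRRR
[... 2153 characters left out ...]
GGGGGGGGGGGGGGGGGGGGGG
116 GGGGGGGGGGGGGGGGGGGGGGGGGGYYYYYYYYYYYYYYYYY.GGGGGGGGGGGGGGGGGGGGGGGGGGGG
118 GGGGGGGGGGGGGGGGGGGGGGGGGGYYYYYYYYYYYYYYYYY.GGGGGGGGGGGGGGGGGGGGGGGGGGGG
120 GGGGGGGGGGGGGGGGGGGGGGGGGGYYYYYYYYYYYYYYYYYYGGGGGGGGGGGGGGGGGGGGGGGGGGGG
[(np.int64(47), np.int64(43), np.int64(42)), (np.int64(50), np.int64(39), np.int64(39)), (np.int64(54), np.int64(41), np.int64(31)), (np.int64(68), np.int64(76), np.int64(27)), (np.int64(60), np.int64(74), np.int64(24)), (np.int64(71), np.int64(134), np.int64(21)), (np.int64(69), np.int64(99), np.int64(18)), (np.int64(77), np.int64(176), np.int64(90)), (np.int64(78), np.int64(185), np.int64(106)), (np.int64(78), np.int64(184), np.int64(104))]
```

```bash
sed -i 's/^for rr.*/if 0:/; s/^    c=np.flat.*/    pass/' fr.py; cat >> fr.py <<'E'
print("lock",bd((319,51),.0825),"front bottom",bd((320,109.2),.018),"line",bd((320,105.2),.018),"front if z=.02",bd((320,109.2),.021))
for z in(.058+.018,.04): print([bd((320,109.2),z)])
T=r.get_image("top");L=r.cut_out("top","tape")
B=lambda u,z:np.array([(at(T,u,z)[:2]-b)@n,(at(T,u,z)[:2]-b)@t])*1000
for d in L[:2]:
    q=np.argwhere(d["region"])[:,::-1];P=np.array([B(u,.076) for u in q]);print(d["score"],"n range",P.min(0),P.max(0))
E
python3 fr.py | tail -8
```

```text
60 374 104 GGGGGGGGGGG.RRRGGGGGGGGGG
90 405 104 GGGGGGGGGGG.RRRGGGGGGGGGG
yellow rows 110 288
[([316.3, 52.6], 0.81, array([-55.8,   6.1])), ([230.3, 2.7], 0.62, array([-88.6, -56.1]))]
lock [-56.87939283   8.16071591] front bottom [-20.51330631   9.08954724] line [-24.09134085   9.0892151 ] front if z=.02 [-20.29486825   9.08139661]
[array([-16.29017048,   8.93196841])]
[array([-18.9114272 ,   9.02977596])]
0.61 n range [-252.85883337 -321.02045195] [  -9.11415648 -128.16275341]
```

```bash
python3 -m creep '[[-0.05,-0.026,0,0],[-0.1,-0.053,0,0],[-0.1214,-0.0645,-0.03,0],[-0.1214,-0.0645,-0.09,0],[-0.1214,-0.0645,-0.14,0],[-0.1214,-0.0645,-0.18,0],[-0.1214,-0.0645,-0.2,0],[-0.1214,-0.0645,-0.2,0],[-0.1214,-0.0645,-0.2,0],[-0.1214,-0.0645,-0.2,0]]'
python3 -m creep '[[0,0,0,0],[0,0,0,0],[0,0,0,0],[0,0,0,0],[0,0,0,0],[0,0,0.0015,0],[-0.0015,-0.0008,0.0015,0],[-0.0031,-0.0016,0.0015,0],[-0.0031,-0.0016,0.0015,0],[-0.0031,-0.0016,0.0015,0],[-0.0031,-0.0016,0,0],[-0.0031,-0.0016,-0.0005,0],[-0.0031,-0.0016,-0.0005,0]]' 0.03
python3 -m creep '[[0,0,0,0],[0,0,0,0],[0,0,0,0],[0,0,0,0],[0,0,0.05,0],[0,0,0.1,0],[0,0,0.15,0],[0.05,0.026,0.2,0],[0.1,0.05,0.2,0],[0.1218,0.0648,0.2,0],[0.1218,0.0648,0.2,0],[0.1218,0.0648,0.2,0],[0.1218,0.0648,0.2,0],[0.1218,0.0648,0.2,0]]' 0.0854
python3 fr.py | head -3
python3 - <<'E'
from h import *
from fr import W,bd,red,H,S,V
for x in(302,306,335,338): 
    d=[y for y in range(60,125) if V[y,x]<50]; print(x,max(d))
print("line rows",[np.flatnonzero(red[90:120,x]).mean()+90 for x in(240,280,360,400)])
m=red.copy();m[75:]=0;m[:,:290]=0;m[:,350:]=0;q=np.argwhere(m)[:,::-1];c=(q.min(0)+q.max(0))/2;print("lock",c,bd(c,.0825),len(q))
E
```

```text
time: 29.2
tool_pos: [0.4838, 0.1395, 0.0502]
eef_rot: [-1.534, -0.392, 0.374]
contact_force: [1.2, 0.6, -0.2]
gripper_width: 0.0854
time: 30.82
tool_pos: [0.4809, 0.138, 0.0506]
eef_rot: [-1.534, -0.392, 0.374]
contact_force: [-6.4, 0.1, 13.9]
gripper_width: 0.0411
time: 32.58
tool_pos: [0.6023, 0.2024, 0.2511]
eef_rot: [-1.534, -0.392, 0.373]
contact_force: [0.7, -0.7, 0.2]
gripper_width: 0.0854
pred line px [320.1 106. ] pred case front top [320.3 100. ] hook [320.1 286.8]
-80 227 106 GGGGGGGGGGGRRRRGGGGGGGGGG
-50 258 106 GGGGGGGGGGGRRRRGGGGGGGGGG
pred line px [320.1 105.7] pred case front top [320.2  99.5] hook [320.1 286.7]
-80 227 106 GGGGGGGGGGGRRRGGGGGGGGGGG
-50 258 106 GGGGGGGGGG.RRRGGGGGGGGGGG
-18 292 106 GGGGGGGGGGGRRRGGGGGGGGGGG
-12 298 106 DDDDDDGGGGGRRRGGGGGGGGGGG
30 342 106 DDGDDDDGGGGRRRGGGGGGGGGGG
26 338 106 DDDDGDDGDGGGDDGGGGGGGGGGG
60 374 106 GGGGGGGGGGGRRRGGGGGGGGGGG
90 405 106 GGGGGGGGGGGRRRGGGGGGGGGGG
yellow rows 108 288
[([314.5, 50.0], 0.74, array([-59.2,   4.7])), ([584.2, 291.8], 0.19, array([138.7, 248.4]))]
lock [-58.49150083   8.0385562 ] front bottom [-21.81634649   8.94127435] line [-25.40490315   8.94055783] front if z=.02 [-21.60592428   8.93466638]
[array([-17.7481838 ,   8.81352017])]
[array([-20.2732503 ,   8.89281587])]
302 107
306 107
335 107
338 107
line rows [np.float64(106.0), np.float64(106.0), np.float64(106.0), np.float64(106.0)]
lock [318.5  48.5] [-60.18541461   7.66400762] 472
```

```bash
python3 -m creep '[[-0.05,-0.026,0,0],[-0.1,-0.053,0,0],[-0.1173,-0.0628,0,0],[-0.1173,-0.0628,-0.05,0],[-0.1173,-0.0628,-0.1,0],[-0.1173,-0.0628,-0.14,0],[-0.1173,-0.0628,-0.146,0],[-0.1173,-0.0628,-0.146,0],[-0.1173,-0.0628,-0.146,0],[-0.1173,-0.0628,-0.146,0]]' 0
python3 -m creep '[[-0.0005,0,-0.005,0],[-0.0005,0,-0.008,0],[-0.0005,0,-0.011,0],[-0.0005,0,-0.0125,0],[-0.0005,0,-0.0135,0],[-0.0005,0,-0.0135,0],[-0.0005,0,-0.0135,0]]'
```

```text
time: 34.22
tool_pos: [0.4861, 0.1402, 0.1058]
eef_rot: [-1.533, -0.394, 0.372]
contact_force: [0.0, 0.3, 0.4]
gripper_width: -0.0002
time: 35.1
tool_pos: [0.4856, 0.1402, 0.0922]
eef_rot: [-1.534, -0.394, 0.372]
contact_force: [-0.1, 0.5, 0.3]
gripper_width: -0.0001
```

```bash
python3 -m creep '[[0,0,-0.0015,0],[0,0,-0.002,0],[0,0,-0.002,0]]'
python3 -m creep '[[0,0,-0.001,0],[0,0,-0.0015,0],[0,0,-0.0015,0]]'
```

```text
time: 35.48
tool_pos: [0.4857, 0.1402, 0.0905]
eef_rot: [-1.534, -0.394, 0.372]
contact_force: [-1.3, -0.5, 7.8]
gripper_width: 0.0
time: 35.85
tool_pos: [0.4862, 0.1403, 0.0903]
eef_rot: [-1.534, -0.395, 0.37]
contact_force: [-6.7, -2.4, 25.2]
gripper_width: 0.0002
```

```bash
python3 -m creep '[[0,0,0.02,0],[0,0,0.055,0],[0,0,0.055,0],[0,0,0.055,0]]'
python3 - <<'E'
from h import *
save("w9",r.get_image("wrist")["frame"])
E
python3 -m creep '[[0,0,0.05,0],[0,0,0.105,0],[0.05,0.026,0.105,0],[0.1,0.053,0.105,0],[0.117,0.0625,0.105,0],[0.117,0.0625,0.105,0],[0.117,0.0625,0.105,0],[0.117,0.0625,0.105,0]]' 0.0854
python3 fr.py | head -5
python3 - <<'E'
from h import *
from fr import W,bd,red,H,S,V
for x in(302,306,335,338): 
    d=[y for y in range(60,125) if V[y,x]<50]; print(x,max(d))
print("line rows",[np.flatnonzero(red[90:120,x]).mean()+90 for x in(240,280,360,400)])
m=red.copy();m[75:]=0;m[:,:290]=0;m[:,350:]=0;q=np.argwhere(m)[:,::-1];c=(q.min(0)+q.max(0))/2;print("lock",c,bd(c,.0765),len(q))
a=cv2.imread("pics/w9.png")[180:440,180:460];b_=W["frame"][0:300,180:460]
f=r.get_image("scene")["frame"][180:310,300:500]
o=np.zeros((600,800,3),np.uint8);o[:371,:400]=cv2.resize(a,(400,371));o[:430,400:]=cv2.resize(b_,(400,430));o[371:600,:352]=cv2.resize(f,(352,229));save("m1",o)
E
```

```text
time: 36.35
tool_pos: [0.486, 0.1402, 0.1448]
eef_rot: [-1.534, -0.395, 0.371]
contact_force: [-0.3, -0.5, 0.3]
gripper_width: 0.0001
time: 37.4
tool_pos: [0.6021, 0.2022, 0.2497]
eef_rot: [-1.534, -0.394, 0.371]
contact_force: [0.3, 0.3, 0.2]
gripper_width: 0.0855
pred line px [320.4 105.5] pred case front top [320.6  99.6] hook [320.4 287. ]
-80 227 106 GGGGGGGGGGGRRRGGGGGGGGGGG
-50 258 106 GGGGGGGGGG.RRRGGGGGGGGGGG
-18 292 106 GGGGGGGGGG.RRRGGGGGGGGGGG
-12 298 106 DDDDDDDGGGDRRRGGGGGGGGGGG
pred line px [320.4 105. ] pred case front top [320.6  98.9] hook [320.3 286.5]
-80 227 105 GGGGGGGGGGGRRRRGGGGGGGGGG
-50 258 105 GGGGGGGGGGGRRRRGGGGGGGGGG
-18 292 105 GGGGGGGGGGGRRR.GGGGGGGGGG
-12 298 105 DDDDDDDDDGGDRR.GGGGGGGGGG
30 342 105 DDDDDGDDGGGRRR.GGGGGGGGGG
26 338 105 DDDDDDDGDGGDGDGGGGGGGGGGG
60 374 105 GGGGGGGGGGGRRR.GGGGGGGGGG
90 406 105 GGGGGGGGGGGRRRRGGGGGGGGGG
yellow rows 108 288
[([317.8, 51.2], 0.55, array([-57.8,   6.9]))]
lock [-57.89286315   7.78798732] front bottom [-21.22061992   8.63749556] line [-24.79642202   8.63707596] front if z=.02 [-21.01888734   8.63304927]
[array([-17.32045672,   8.55153401])]
[array([-19.74124767,   8.60488945])]
302 107
306 107
335 107
338 107
line rows [np.float64(105.5), np.float64(105.5), np.float64(105.0), np.float64(105.0)]
lock [319.  50.] [-59.82171204   7.78196159] 446
```

View pics/m1.png

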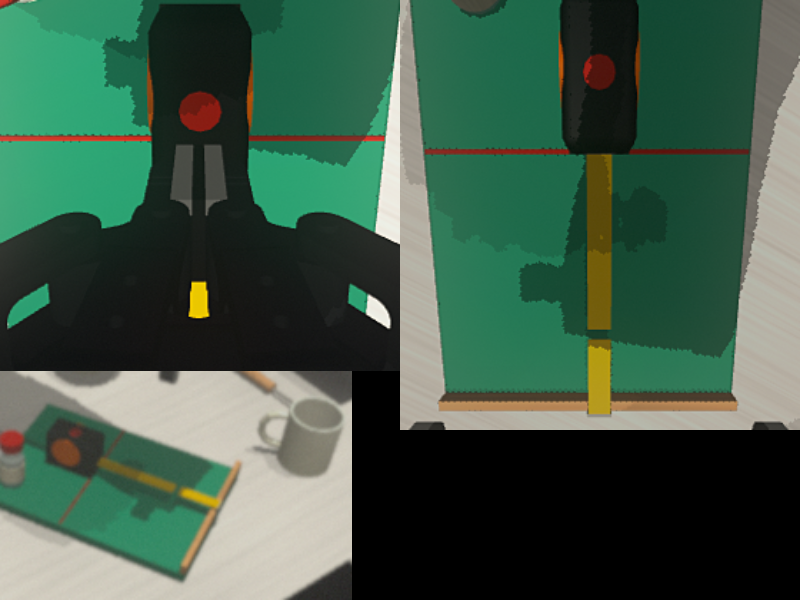

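```bash
python3 -m creep '[[-0.01,-0.06,0.01,-10],[-0.02,-0.12,0.01,-20],[-0.03,-0.18,0.01,-30],[-0.04,-0.24,0.01,-40],[-0.05,-0.3,0.01,-50],[-0.06,-0.36,0.01,-60],[-0.063,-0.42,0.01,-70],[-0.063,-0.48,0.01,-80],[-0.063,-0.5457,0.01,-86.4],[-0.063,-0.5457,0.01,-86.4],[-0.063,-0.5457,0.01,-86.4],[-0.063,-0.5457,0.01,-86.4],[-0.063,-0.5457,0.01,-86.4]]'
cat > st.py <<'E'
from h import *
o0=np.array([.5495,-.3605]);a=np.radians(-58.4);n=np.array([np.cos(a),np.sin(a)]);t=np.array([-n[1],n[0]])
W=r.get_image("wrist");save("w_st",W["frame"])
td=lambda u,z:np.array([(at(W,u,z)[:2]-o0)@n,(at(W,u,z)[:2]-o0)@t])*1000
E
python3 - <<'E'
from st import *
print(r.get_obs()["tool_pos"],r.get_obs()["time"])
for k in("stamp1",):
    for d in r.cut_out("wrist",k)[:6]:
        q=np.argwhere(d["region"])[:,::-1];print(k,round(d["score"],2),np.round(d["xy"]),len(q),q.min(0),q.max(0),"w",at(W,d["xy"],.03)[:2].round(3),"tin",td(d["xy"],.03).round(0))
f=cv2.cvtColor(W["frame"],cv2.COLOR_BGR2HSV).astype(int);H,S,V=f[...,0],f[...,1],f[...,2]
wood=((H>8)&(H<22)&(S>80)&(V>70)).astype(np.uint8)
nn,l,s,c=cv2.connectedComponentsWithStats(wood)
for i in range(1,nn):
    if s[i,4]>60: print("wood",s[i],c[i].round(1),"tin@z54",td(c[i],.054).round(1))
print("tin corners px",[pix(W,np.r_[o0+x*n+y*t,.066]).round() for x in(-.08,.11) for y in(-.1,.1)])
E
```

```text
time: 39.48
tool_pos: [0.54, -0.342, 0.2599]
eef_rot: [-1.429, 0.783, -0.804]
contact_force: [0.3, -0.2, 0.3]
gripper_width: 0.0853
[ 0.53995971 -0.34212847  0.25992259] 39.525
stamp1 0.96 [373. 185.] 2682 [343 157] [401 214] w [ 0.575 -0.296] tin [-41.  55.]
stamp1 0.93 [368. 247.] 2278 [340 223] [394 275] w [ 0.608 -0.353] tin [24. 54.]
stamp1 0.86 [283. 249.] 2359 [254 225] [308 279] w [ 0.532 -0.403] tin [ 26. -37.]
stamp1 0.78 [272. 186.] 2688 [241 158] [298 215] w [ 0.489 -0.35 ] tin [-41. -46.]
wood [623  69  17  42 326] [630.7  90.1] tin@z54 [-127.2  272.7]
wood [366 179  20  20 262] [376.5 188.8] tin@z54 [-40.9  55.1]
wood [618 178  17  15  77] [625.1 184.5] tin@z54 [-45.1 288. ]
wood [257 182  18  19 244] [265.4 191.2] tin@z54 [-38.5 -49.5]
wood [362 246  18  24 281] [370.2 257.8] tin@z54 [27.8 52.1]
wood [270 248  16  24 274] [278.3 260.1] tin@z54 [ 30.3 -39.5]
wood [ 513  290  127   97 5265] [585.3 339.6] tin@z54 [120.2 286. ]
wood [ 510  431   54   45 1284] [535.6 452.9] tin@z54 [273.9 259.7]
tin corners px [array([204., 146.]), array([432., 146.]), array([221., 337.]), array([415., 337.])]
```

View pics/w_st.png

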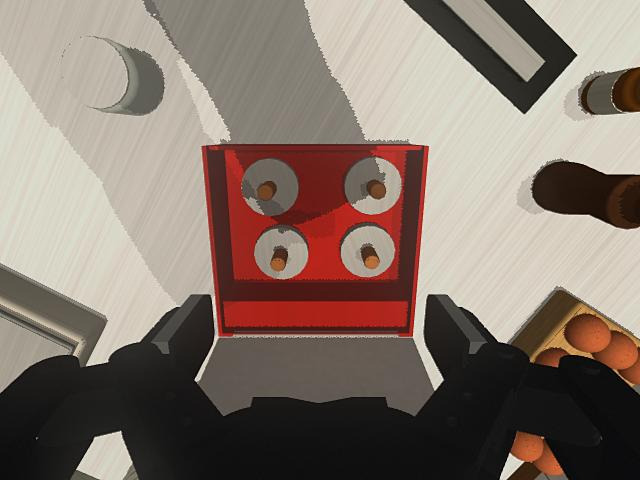

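```bash
cat > fs.py <<'E'
from st import *
p=r.get_obs()["tool_pos"];print("tcp",p.round(4),r.get_obs()["time"])
for d in r.cut_out("wrist","stamp1")[:6]:
    q=np.argwhere(d["region"])[:,::-1];c=(q.min(0)+q.max(0))/2
    w=at(W,c,.018)[:2];print(round(d["score"],2),c,len(q),q.max(0)-q.min(0),"w",w.round(4),"tin",td(c,.018).round(0),"delta",(w-p[:2]).round(4))
E
python3 fs.py
```

```text
tcp [ 0.5399 -0.3424  0.2598] 39.625
0.85 [281. 252.] 2382 [54 54] w [ 0.5326 -0.4109] tin [ 34. -41.] delta [-0.0073 -0.0684]
0.71 [367.5 250. ] 2461 [55 56] w [ 0.6121 -0.3592] tin [32. 54.] delta [ 0.0723 -0.0167]
0.7 [269.5 186.5] 2607 [57 57] w [ 0.4866 -0.3549] tin [-38. -51.] delta [-0.0533 -0.0124]
0.63 [372.5 185. ] 2606 [57 58] w [ 0.5769 -0.2974] tin [-39.  56.] delta [0.0371 0.045 ]
0.29 [610.   90.5] 2318 [58 47] w [ 0.7212 -0.1016] tin [-131.  282.] delta [0.1813 0.2408]
```

```bash
python3 -m creep '[[0.02,0.025,-0.04,0],[0.0371,0.045,-0.1,0],[0.0371,0.045,-0.13,0],[0.0371,0.045,-0.16,0],[0.0371,0.045,-0.19,0],[0.0371,0.045,-0.22,0],[0.0371,0.045,-0.22,0],[0.0371,0.045,-0.22,0],[0.0371,0.045,-0.22,0]]' 0.036
python3 -m creep '[[0,0,0,0],[0,0,0,0],[0,0,0,0],[0,0,0,0]]' 0.0
python3 -m creep '[[0,0,0.04,0],[0,0,0.09,0],[0,0,0.13,0],[0,0,0.13,0]]'
```

```text
time: 40.8
tool_pos: [0.577, -0.2976, 0.0399]
eef_rot: [-1.429, 0.784, -0.805]
contact_force: [0.5, -0.6, 0.4]
gripper_width: 0.0359
time: 41.3
tool_pos: [0.5771, -0.2976, 0.0402]
eef_rot: [-1.429, 0.783, -0.806]
contact_force: [-1.7, 0.8, 6.6]
gripper_width: 0.0141
time: 41.8
tool_pos: [0.5785, -0.2984, 0.1734]
eef_rot: [-1.429, 0.779, -0.81]
contact_force: [-0.3, -0.2, -2.4]
gripper_width: 0.014
```

```bash
python3 -m creep '[[0.002,0.06,0.02,0],[0.004,0.12,0.02,0],[0.006,0.18,0.02,0],[0.008,0.24,0.02,0],[0.01,0.3,0.02,0],[0.012,0.36,0.02,0],[0.014,0.42,0.02,0],[0.016,0.48,0.02,0],[0.018,0.54,0.02,0],[0.0191,0.5675,0.02,0],[0.0191,0.5675,0,0],[0.0191,0.5675,-0.04,0],[0.0191,0.5675,-0.08,0],[0.0191,0.5675,-0.105,0],[0.0191,0.5675,-0.105,0],[0.0191,0.5675,-0.105,0],[0.0191,0.5675,-0.105,0]]'
```

```text
time: 43.92
tool_pos: [0.5983, 0.2694, 0.0697]
eef_rot: [-1.427, 0.778, -0.81]
contact_force: [-0.6, 0.8, -0.7]
gripper_width: 0.0144
```

```bash
python3 -m creep '[[-0.0007,0,-0.008,0],[-0.0007,0,-0.0155,0],[-0.0007,0,-0.0155,0],[-0.0007,0,-0.0155,0],[-0.0007,0,-0.0155,0]]'
python3 -m creep '[[0,0,0,0],[0,0,0,0],[0,0,0,0],[0,0,0.03,0],[0,0,0.08,0]]' 0.036
python3 -m creep '[[-0.005,-0.06,0.06,0],[-0.01,-0.12,0.12,0],[-0.015,-0.18,0.12,0],[-0.02,-0.24,0.12,0],[-0.025,-0.3,0.12,0],[-0.03,-0.36,0.12,0],[-0.035,-0.42,0.12,0],[-0.04,-0.48,0.12,0],[-0.05,-0.54,0.12,0],[-0.0577,-0.611,0.12,0],[-0.0577,-0.611,0.12,0],[-0.0577,-0.611,0.12,0],[-0.0577,-0.611,0.12,0],[-0.0577,-0.611,0.12,0]]'
python3 fs.py
```

```text
time: 44.55
tool_pos: [0.5975, 0.2694, 0.0541]
eef_rot: [-1.427, 0.778, -0.81]
contact_force: [-0.0, 0.4, -1.2]
gripper_width: 0.0141
time: 45.18
tool_pos: [0.5965, 0.2689, 0.1336]
eef_rot: [-1.43, 0.78, -0.809]
contact_force: [0.7, 1.0, 0.3]
gripper_width: 0.0357
time: 46.92
tool_pos: [0.5391, -0.341, 0.2538]
eef_rot: [-1.43, 0.779, -0.808]
contact_force: [-0.5, 0.5, 0.9]
gripper_width: 0.0358
tcp [ 0.5391 -0.3411  0.2538] 46.975
0.83 [269.  187.5] 2707 [58 59] w [ 0.487  -0.3544] tin [-38. -50.] delta [-0.0521 -0.0133]
0.8 [280.5 253.5] 2447 [55 55] w [ 0.5326 -0.4101] tin [ 33. -40.] delta [-0.0065 -0.069 ]
0.71 [367.5 251.5] 2420 [55 55] w [ 0.6114 -0.3588] tin [31. 54.] delta [ 0.0724 -0.0177]
```

```bash
python3 -m creep '[[0.04,-0.01,-0.04,0],[0.0724,-0.0177,-0.09,0],[0.0724,-0.0177,-0.13,0],[0.0724,-0.0177,-0.16,0],[0.0724,-0.0177,-0.19,0],[0.0724,-0.0177,-0.214,0],[0.0724,-0.0177,-0.214,0],[0.0724,-0.0177,-0.214,0],[0.0724,-0.0177,-0.214,0]]' 0.036
python3 -m creep '[[0,0,0,0],[0,0,0,0],[0,0,0,0],[0,0,0,0],[0,0,0.04,0],[0,0,0.09,0],[0,0,0.14,0],[0,0,0.15,0]]' 0.0
python3 -m creep '[[0.003,0.06,0,0],[0.008,0.12,0,0],[0.013,0.18,0,0],[0.018,0.24,0,0],[0.023,0.3,0,0],[0.029,0.36,0,0],[0.034,0.42,0,0],[0.04,0.48,0,0],[0.0446,0.5177,0,0],[0.0446,0.5177,0,0],[0.0446,0.5177,-0.05,0],[0.0446,0.5177,-0.1,0],[0.0446,0.5177,-0.12,0],[0.0446,0.5177,-0.12,0],[0.0446,0.5177,-0.12,0],[0.0446,0.5177,-0.12,0]]'
```

```text
time: 48.15
tool_pos: [0.6119, -0.3589, 0.0406]
eef_rot: [-1.431, 0.778, -0.809]
contact_force: [0.4, -0.6, -0.0]
gripper_width: 0.0361
time: 49.15
tool_pos: [0.613, -0.3596, 0.1945]
eef_rot: [-1.431, 0.774, -0.813]
contact_force: [-0.0, 0.4, -2.1]
gripper_width: 0.0142
time: 51.15
tool_pos: [0.6584, 0.1581, 0.0759]
eef_rot: [-1.429, 0.772, -0.815]
contact_force: [0.4, -0.4, -0.8]
gripper_width: 0.0139
```

Grasped at TCP z .0406, so release at .0548.

```bash
python3 -m creep '[[-0.002,0.0006,-0.012,0],[-0.002,0.0006,-0.0212,0],[-0.002,0.0006,-0.0212,0],[-0.002,0.0006,-0.0212,0],[-0.002,0.0006,-0.0212,0],[-0.002,0.0006,-0.0212,0]]'
python3 -m creep '[[0,0,0,0],[0,0,0,0],[0,0,0,0],[0,0,0.03,0],[0,0,0.08,0]]' 0.036
python3 -m creep '[[-0.005,-0.06,0.06,0],[-0.01,-0.12,0.12,0],[-0.02,-0.18,0.12,0],[-0.03,-0.24,0.12,0],[-0.045,-0.3,0.12,0],[-0.06,-0.36,0.12,0],[-0.08,-0.42,0.12,0],[-0.1,-0.48,0.12,0],[-0.117,-0.5,0.12,0],[-0.117,-0.5,0.12,0],[-0.117,-0.5,0.12,0],[-0.117,-0.5,0.12,0],[-0.117,-0.5,0.12,0]]'
python3 fs.py
```

```text
time: 51.9
tool_pos: [0.6563, 0.1587, 0.0544]
eef_rot: [-1.429, 0.773, -0.814]
contact_force: [-0.5, 0.3, 1.0]
gripper_width: 0.014
time: 52.52
tool_pos: [0.6552, 0.1584, 0.1338]
eef_rot: [-1.432, 0.775, -0.813]
contact_force: [0.4, 0.0, 0.4]
gripper_width: 0.0361
time: 54.15
tool_pos: [0.5387, -0.3406, 0.2539]
eef_rot: [-1.432, 0.774, -0.811]
contact_force: [-0.4, 0.4, -0.1]
gripper_width: 0.0359
tcp [ 0.5387 -0.3407  0.2539] 54.2
0.93 [280. 253.] 2357 [54 54] w [ 0.5325 -0.4105] tin [ 34. -41.] delta [-0.0061 -0.0697]
0.88 [268.5 186.5] 2789 [59 59] w [ 0.4866 -0.3543] tin [-38. -50.] delta [-0.052  -0.0135]
```

```bash
python3 -m creep '[[-0.003,-0.04,-0.04,0],[-0.0061,-0.0697,-0.09,0],[-0.0061,-0.0697,-0.13,0],[-0.0061,-0.0697,-0.16,0],[-0.0061,-0.0697,-0.19,0],[-0.0061,-0.0697,-0.214,0],[-0.0061,-0.0697,-0.214,0],[-0.0061,-0.0697,-0.214,0],[-0.0061,-0.0697,-0.214,0]]' 0.036
python3 -m creep '[[0,0,0,0],[0,0,0,0],[0,0,0,0],[0,0,0,0],[0,0,0.04,0],[0,0,0.09,0],[0,0,0.14,0],[0,0,0.15,0]]' 0.0
python3 -m creep '[[0,0.06,0,0],[0.001,0.12,0,0],[0.001,0.18,0,0],[0.001,0.24,0,0],[0.001,0.3,0,0],[0.002,0.36,0,0],[0.002,0.42,0,0],[0.002,0.48,0,0],[0.003,0.54,0,0],[0.003,0.6,0,0],[0.0032,0.6466,0,0],[0.0032,0.6466,0,0],[0.0032,0.6466,-0.05,0],[0.0032,0.6466,-0.1,0],[0.0032,0.6466,-0.12,0],[0.0032,0.6466,-0.12,0],[0.0032,0.6466,-0.12,0],[0.0032,0.6466,-0.12,0]]'
```

```text
time: 55.38
tool_pos: [0.5332, -0.411, 0.0412]
eef_rot: [-1.432, 0.772, -0.813]
contact_force: [0.3, 1.0, -0.8]
gripper_width: 0.0359
time: 56.38
tool_pos: [0.5343, -0.4119, 0.1952]
eef_rot: [-1.433, 0.768, -0.818]
contact_force: [0.2, 0.1, -2.1]
gripper_width: 0.0138
time: 58.62
tool_pos: [0.5382, 0.2348, 0.0764]
eef_rot: [-1.432, 0.767, -0.819]
contact_force: [0.6, 0.7, -1.1]
gripper_width: 0.014
```

Grasp at .0412, so release at about .0552.

```bash
python3 -m creep '[[-0.002,0.001,-0.012,0],[-0.002,0.001,-0.0215,0],[-0.002,0.001,-0.0215,0],[-0.002,0.001,-0.0215,0],[-0.002,0.001,-0.0215,0],[-0.002,0.001,-0.0215,0]]'
python3 -m creep '[[0,0,0,0],[0,0,0,0],[0,0,0,0],[0,0,0.03,0],[0,0,0.08,0]]' 0.036
python3 -m creep '[[0,-0.06,0.06,0],[0,-0.12,0.12,0],[0,-0.18,0.12,0],[0,-0.24,0.12,0],[0,-0.3,0.12,0],[0,-0.36,0.12,0],[0,-0.42,0.12,0],[0,-0.48,0.12,0],[0.003,-0.54,0.12,0],[0.003,-0.576,0.12,0],[0.003,-0.576,0.12,0],[0.003,-0.576,0.12,0],[0.003,-0.576,0.12,0],[0.003,-0.576,0.12,0]]'
python3 fs.py
```

```text
time: 59.38
tool_pos: [0.5362, 0.2358, 0.0549]
eef_rot: [-1.432, 0.767, -0.819]
contact_force: [-0.5, 0.0, -2.1]
gripper_width: 0.0137
time: 60.0
tool_pos: [0.5351, 0.2353, 0.1345]
eef_rot: [-1.434, 0.769, -0.818]
contact_force: [1.2, 0.2, 0.1]
gripper_width: 0.0357
time: 61.75
tool_pos: [0.5384, -0.3397, 0.2549]
eef_rot: [-1.435, 0.768, -0.817]
contact_force: [-0.2, 0.3, 0.7]
gripper_width: 0.0362
tcp [ 0.5384 -0.3399  0.2548] 61.8
0.83 [267.5 185.5] 2686 [57 59] w [ 0.4861 -0.3545] tin [-38. -51.] delta [-0.0523 -0.0146]
```

```bash
python3 -m creep '[[-0.03,-0.01,-0.04,0],[-0.0523,-0.0146,-0.09,0],[-0.0523,-0.0146,-0.13,0],[-0.0523,-0.0146,-0.16,0],[-0.0523,-0.0146,-0.19,0],[-0.0523,-0.0146,-0.2148,0],[-0.0523,-0.0146,-0.2148,0],[-0.0523,-0.0146,-0.2148,0],[-0.0523,-0.0146,-0.2148,0]]' 0.036
python3 -m creep '[[0,0,0,0],[0,0,0,0],[0,0,0,0],[0,0,0,0],[0,0,0.04,0],[0,0,0.09,0],[0,0,0.14,0],[0,0,0.15,0]]' 0.0
python3 -m creep '[[0.01,0.06,0,0],[0.025,0.12,0,0],[0.04,0.18,0,0],[0.055,0.24,0,0],[0.07,0.3,0,0],[0.083,0.36,0,0],[0.097,0.42,0,0],[0.1075,0.48,0,0],[0.1075,0.48,0,0],[0.1075,0.48,0,0],[0.1075,0.48,-0.05,0],[0.1075,0.48,-0.1,0],[0.1075,0.48,-0.12,0],[0.1075,0.48,-0.12,0],[0.1075,0.48,-0.12,0],[0.1075,0.48,-0.12,0]]'
```

```text
time: 62.98
tool_pos: [0.4867, -0.3551, 0.0413]
eef_rot: [-1.435, 0.766, -0.819]
contact_force: [-0.0, 0.6, -0.2]
gripper_width: 0.0358
time: 63.98
tool_pos: [0.4879, -0.356, 0.195]
eef_rot: [-1.435, 0.762, -0.823]
contact_force: [-0.4, 0.1, -2.1]
gripper_width: 0.0138
time: 65.97
tool_pos: [0.5962, 0.1239, 0.0764]
eef_rot: [-1.434, 0.761, -0.824]
contact_force: [-0.1, 0.2, -0.9]
gripper_width: 0.0139
```

```bash
python3 -m creep '[[-0.0017,0.0019,-0.012,0],[-0.0017,0.0019,-0.0215,0],[-0.0017,0.0019,-0.0215,0],[-0.0017,0.0019,-0.0215,0],[-0.0017,0.0019,-0.0215,0],[-0.0017,0.0019,-0.0215,0]]'
python3 -m creep '[[0,0,0,0],[0,0,0,0],[0,0,0,0],[0,0,0.03,0],[0,0,0.08,0],[0,0,0.14,0],[0,0,0.21,0],[0,0,0.21,0]]' 0.036
python3 -m creep '[[0,0.02,0,10],[0,0.04,0,20],[0,0.06,0,30],[0,0.0765,0,40],[0,0.0765,0,50],[0,0.0765,0,60],[0,0.0765,0,70],[0,0.0765,0,80],[0,0.0765,0,87.5],[0,0.0765,0,87.5],[0,0.0765,0,87.5],[0,0.0765,0,87.5]]' 0.0854
cat > ck.py <<'E'
from h import *
n=np.array([.8829,.4695]);t=np.array([-.4695,.8829]);b=np.array([.5422,.1603])
p=r.get_obs()["tool_pos"];print("tcp",p.round(4),r.get_obs()["time"])
W=r.get_image("wrist");save("w_ck",W["frame"]);S=r.get_image("scene");save("s_ck",S["frame"]);T=r.get_image("top")
for c,im in(("wrist",W),("scene",S),("top",T)):
    for d in r.cut_out(c,"stamp1")[:6]:
        q=np.argwhere(d["region"])[:,::-1];k=(q.min(0)+q.max(0))/2;z=.032 if c=="wrist" else .035
        w=at(im,k,z)[:2]-b;print(c,round(d["score"],2),k,len(q),q.max(0)-q.min(0),"board",(1000*w@n).round(),(1000*w@t).round())
f=cv2.cvtColor(W["frame"],cv2.COLOR_BGR2HSV).astype(int);H,Sa,V=f[...,0],f[...,1],f[...,2]
red=((H<8)|(H>172))&(Sa>110)&(V>40)
u=pix(W,np.r_[b-.025*n-.05*t,.018]).round().astype(int);print("line px",u)
for x in(302,306,335,338): print(x,"front row",max(y for y in range(60,125) if V[y,x]<50), "line row",np.flatnonzero(red[u[1]-8:u[1]+9,u[0]]).mean()+u[1]-8)
for c,im in(("scene",S),("top",T)):
    for nm,bx,x0 in(("knife",box(-.075,.15,-.012,.012,.003,.015),(.503,-.105,-.11)),("mat",box(-.135,.135,-.035,.035,0,.003),(.54,-.107,-.11))):
        L=r.cut_out(c,nm)
        if L: m=L[0]["region"].copy();print(c,nm,round(L[0]["score"],2),m.sum(),[np.round(v,3) for v in fit(bx,[(im,m)],x0)])
E
python3 ck.py
```

```text
time: 66.72
tool_pos: [0.5945, 0.1258, 0.0548]
eef_rot: [-1.434, 0.761, -0.824]
contact_force: [-0.1, 0.1, -1.3]
gripper_width: 0.014
time: 67.72
tool_pos: [0.596, 0.1261, 0.2695]
eef_rot: [-1.429, 0.756, -0.828]
contact_force: [0.6, -0.3, -0.6]
gripper_width: 0.0357
time: 69.22
tool_pos: [0.5959, 0.2026, 0.2694]
eef_rot: [-1.508, -0.427, 0.369]
contact_force: [-0.3, -0.1, 0.1]
gripper_width: 0.0852
tcp [0.5959 0.2026 0.2694] 69.225
wrist 0.95 [371. 111.] 3254 [64 64] board -20.0 63.0
wrist 0.91 [369.5 229. ] 2546 [57 56] board 98.0 69.0
wrist 0.81 [251.5 160.5] 2831 [59 59] board 29.0 -54.0
wrist 0.77 [252.  227.5] 2639 [58 57] board 98.0 -56.0
scene 0.98 [409.5 235. ] 410 [23 22] board 101.0 62.0
scene 0.8 [364.  256.5] 491 [24 25] board 33.0 -59.0
scene 0.78 [391.  267.5] 515 [26 25] board 102.0 -61.0
scene 0.65 [367.5 219.5] 355 [19 23] board -13.0 64.0
scene 0.47 [270.5 293.5] 2016 [71 87] board -101.0 -260.0
top 0.49 [281. 195.] 101 [ 8 16] board 92.0 -74.0
line px [256 104]
302 front row 107 line row 104.0
306 front row 107 line row 104.0
335 front row 104 line row 104.0
338 front row 99 line row 104.0
scene knife 0.63 909 [array([ 0.501, -0.106, -0.118]), np.float64(0.105)]
scene mat 0.57 1919 [array([ 0.542, -0.105, -0.114]), np.float64(0.362)]
top knife 0.83 761 [array([ 0.503, -0.107, -0.115]), np.float64(0.07)]
top mat 0.72 2631 [array([ 0.54 , -0.107, -0.11 ]), np.float64(1.0)]
```

```bash
python3 - <<'E'
from h import *
from scipy.spatial.transform import Rotation as Ro
R=Ro.from_rotvec(r.get_obs()["eef_rot"]).as_matrix();print(R.round(4))
n=np.array([.8829,.4695]);t=np.array([-.4695,.8829]);b=np.array([.5422,.1603])
W=r.get_image("wrist");I=W["frame"];f=cv2.cvtColor(I,cv2.COLOR_BGR2HSV).astype(int);H,S,V=f[...,0],f[...,1],f[...,2]
bd=lambda u,z:np.array([(at(W,u,z)[:2]-b)@n,(at(W,u,z)[:2]-b)@t])*1000
m=r.cut_out("wrist","stamp1");M=np.zeros(V.shape,bool)
for d in m: M|=d["region"]
def ch(y,x):
    h,s,v=f[y,x]
    return "Y" if 22<h<36 and s>120 and v>60 else "R" if (h<8 or h>172) and s>100 and v>40 else "w" if 8<=h<22 and s>70 and v>50 else "G" if 60<h<100 and s>90 and v>40 else "D" if v<60 else "S" if M[y,x] else "."
for y in range(40,150,3): print(y,"".join(ch(y,x) for x in range(280,412,2)))
print("line",[bd((x,np.flatnonzero([ch(y,x)=="R" for y in range(92,118)]).mean()+92),.018).round(1) for x in(230,260,285,410)])
print("front",[(x,bd((x,max(y for y in range(60,120) if V[y,x]<45)+.5),.018).round(1)) for x in range(298,332,4)])
E
```

```text
[[ 0.8716  0.0295 -0.4894]
 [ 0.4884  0.0336  0.872 ]
 [ 0.0422 -0.999   0.0149]]
40 GGGGGwDDDDDDDDDDDDDDDDDDDDDDDDwwGGGGGGGGGGGGGGGGGGGGGGGGGGGGGGGGGG
43 GGGGGwDDDDDDDDDDDDDDDDDDDDDDDDwwGGGGGGGGGGGGGGGGGGGGGGGGGGGGGGGGGG
46 GGGG.wDDDDDDDDDRRRRRRDDDDDDDDDw.GGGGGGGGGGGGGGGGGGGGGGGGGGGGGGGGGG
49 GGGG.wDDDDDDDRRRRRRRRRRDDDDDDDw.GGGGGGGGGGGGGGGGGGGGGGGGGGGGGGGGGG
52 GGGG.wDDDDDDDRRRRRRRRRRDDDDDDDw.GGGGGGGGGGGGGGGGGGGGGGGGGGGGGGGGGG
55 GGGGGwDDDDDDDRRRRRRRRRRDDDDDDDw.GGGGGGGGGGGGGGGGGGGGGGGGGGGGGGGGGG
58 GGGGGwDDDDDDDRRRRRRRRRRDDDDDDDwGGGGGGGGGGGGGGGGGGGGGGGGGGGGGGGGGGG
61 GGGGGwDDDDDDDRRRRRRRRRRDDDDDDDwGGGGGGGGGGGGGGGGGGGGGGGGGGGGGGGGGGG
64 GGGGGwDDDDDDDDDRRRRRRRDDDDDDDDwGGGGGGGGGGGGGGGGGGGGGGGGGGGGGGGGGGG
67 GGGGGwDDDDDDDDDDDRDDDDDDDDDDDDwGGGGGGGGGGGGGGGGGGGGGGGGGGGGGGGGGGG
70 GGGGGwDDDDDDDDDDDDDDDDDDDDDDDDwGGGGGGGGGGGGGGGGGGGGGGGGGGGGGGGGGGG
73 GGGGGDDDDDDDDDDDDDDDDDDDDDDDDDwGGGGGGGGGGGGGGGGGGGGGGGGGGGGGGGGGGG
76 GGGGGDDDDDDDDDDDDDDDDDDDDDDDDDDGGGGGGGGGGGGGGGGGGGGGGGGGGGGGGGGGGG
79 GGGGGDDDDDDDDDDDDDDDDDDDDDDDDDGGGGGGGGGGGGGG.SSSSSSGGGGGGGGGGGGGGG
82 GGGGGGDDDDDDDDDDDDDDDDDDDDDDDDGGGGG
[... 1263 characters left out ...]
GGGGGGGGGGGSSSSSSSSSSSSSSSSSSSSGGGGGGGGGG
139 GGGGGGGGGGGGGYYYYYYYYGGGGGGGGGGGGGGGGDSSSSSSSSSSSSSSSSGGGGGGGGGGGG
142 GGGGGGGGGGGGGYYYYYYYYGGGGGGGGGGGGGGGGGGGGDSSSSSSSSSGGGGGGGGGGGGGGG
145 GGGGGGGGGGGGGYYYYYYYYGGGGGGGGGGGGGGGGGGGGGGGGGGGGGGGGGGGGGGGGGGGGG
148 GGGGGGGGGGGGGYYYYYYYYGGGGGGGGGGGGGGGGGGGGGGGGGGGGGGGGGGGGGGGGGGGGG
line [array([-24.3, -75.6]), array([-25. , -45.9]), array([-24.6, -21.2]), array([-24.6, 103.8])]
front [(298, array([-23.5,  -8.2])), (302, array([-22.7,  -4.3])), (306, array([-22.7,  -0.3])), (310, array([-22.8,   3.7])), (314, array([-22.9,   7.7])), (318, array([-23. ,  11.7])), (322, array([-23.1,  15.7])), (326, array([-22.3,  19.7])), (330, array([-22.3,  23.7]))]
```

```bash
python3 -m creep '[[-0.03,0.001,0,-10],[-0.06,0.002,0,-20],[-0.101,0.0039,0,-30],[-0.101,0.0039,0,-40],[-0.101,0.0039,0,-50],[-0.101,0.0039,0,-60],[-0.101,0.0039,0,-70],[-0.101,0.0039,-0.03,-80],[-0.101,0.0039,-0.06,-87.5],[-0.101,0.0039,-0.1,-87.5],[-0.101,0.0039,-0.1,-87.5],[-0.101,0.0039,-0.1,-87.5]]' 0.036
python3 - <<'E'
from h import *
from scipy.spatial.transform import Rotation as Ro
o=r.get_obs();R=Ro.from_rotvec(o["eef_rot"]).as_matrix();print(o["tool_pos"].round(4),R.round(3)[:,1],np.degrees(np.arctan2(R[1,2],R[0,2])))
E
```

```text
time: 71.32
tool_pos: [0.4955, 0.2067, 0.1711]
eef_rot: [-1.428, 0.755, -0.829]
contact_force: [0.6, -0.2, 0.2]
gripper_width: 0.0357
[0.4955 0.2067 0.1711] [ 0.036 -0.027 -0.999] 31.81348197716974
```

```bash
python3 -m creep '[[-0.0005,0,-0.04,0],[-0.0005,0,-0.08,0],[-0.0005,0,-0.105,0],[-0.0005,0,-0.1165,0],[-0.0005,0,-0.1165,0],[-0.0005,0,-0.1165,0],[-0.0005,0,-0.1165,0]]'
python3 -m creep '[[0,0,0,0],[0,0,0,0],[0,0,0,0],[0,0,0,0],[0,0,0.02,0],[0.02,0.015,0.025,0],[0.0426,0.0306,0.025,0],[0.0426,0.0306,0.025,0],[0.0426,0.0306,0.025,0],[0.0426,0.0306,0.008,0],[0.0426,0.0306,0.0005,0],[0.0426,0.0306,0.0005,0],[0.0426,0.0306,0.0005,0],[0.0426,0.0306,0.0005,0]]' 0
python3 -m creep '[[0,0,0,0],[0,0,0,0],[0,0,0,0],[0,0,0.04,0],[0,0,0.1,0],[0,0,0.16,0],[0.01,-0.01,0.2,10],[0.02,-0.02,0.2,20],[0.03,-0.03,0.2,30],[0.04,-0.035,0.2,40],[0.058,-0.035,0.2,50],[0.058,-0.035,0.2,60],[0.058,-0.035,0.2,70],[0.058,-0.035,0.2,80],[0.058,-0.035,0.2,87],[0.058,-0.035,0.2,87],[0.058,-0.035,0.2,87]]' 0.036
python3 ck.py
```

```text
time: 72.2
tool_pos: [0.4957, 0.207, 0.0556]
eef_rot: [-1.427, 0.755, -0.829]
contact_force: [1.2, -0.7, -0.9]
gripper_width: 0.0363
time: 73.95
tool_pos: [0.5377, 0.2372, 0.0564]
eef_rot: [-1.427, 0.755, -0.829]
contact_force: [-5.3, -1.4, 7.3]
gripper_width: 0.0142
time: 76.08
tool_pos: [0.5957, 0.2023, 0.2564]
eef_rot: [-1.508, -0.419, 0.361]
contact_force: [-0.3, 0.7, 0.3]
gripper_width: 0.036
tcp [0.5957 0.2023 0.2564] 76.075
wrist 0.91 [371.  231.5] 2625 [58 57] board 97.0 69.0
wrist 0.88 [247.5 163.5] 3167 [63 63] board 29.0 -55.0
wrist 0.78 [376.  166.5] 3047 [62 61] board 31.0 70.0
wrist 0.61 [249.  231.5] 2711 [58 57] board 98.0 -57.0
scene 0.94 [410. 234.] 456 [24 24] board 101.0 66.0
scene 0.77 [392.  267.5] 519 [26 25] board 104.0 -60.0
scene 0.76 [384.5 225. ] 406 [23 22] board 33.0 66.0
scene 0.64 [364.  256.5] 488 [24 25] board 33.0 -59.0
top 0.53 [280.5 194.5] 105 [ 9 17] board 94.0 -73.0
line px [252 104]
302 front row 107 line row 104.5
306 front row 107 line row 104.5
335 front row 103 line row 104.5
338 front row 97 line row 104.5
scene knife 0.93 834 [array([ 0.497, -0.105, -0.098]), np.float64(0.175)]
scene mat 0.63 1847 [array([ 0.541, -0.104, -0.102]), np.float64(0.387)]
top knife 0.57 721 [array([ 0.505, -0.107, -0.109]), np.float64(0.104)]
top mat 0.95 1581 [array([ 0.543, -0.105, -0.122]), np.float64(0.348)]
```

```bash
python3 -m creep '[[-0.05,0,0.05,0],[-0.1,0,0.08,0],[-0.1,0,0.08,0],[-0.1,0,0.08,0]]'
python3 - <<'E'
from h import *
T=r.get_image("top");S=r.get_image("scene")
old={"mug":(174,193),"bowl":(213,323),"spoon":(144,234),"tub":(446,322),"mill":(396,164)}
for k,v in old.items(): print(k,v,[np.round(d["xy"]).tolist() for d in r.recognise("top",k)[:1]])
print("jars (306,228),(315,338):",[np.round(d["xy"]).tolist() for d in r.recognise("scene","jar1")[:2]])
m=r.cut_out("scene","lid")[0]["region"];o0=np.array([.5495,-.3605]);a=np.radians(-58.4);n=np.array([np.cos(a),np.sin(a)]);t=np.array([-n[1],n[0]])
for th in range(70,112,4):
    q=np.radians(th);P=[np.r_[o0+(.110-s*np.cos(q)+u*np.sin(q))*n+y*t,.0665+s*np.sin(q)+u*np.cos(q)] for s in(0,.19) for y in(-.1,.1) for u in(0,.005)]
    z=np.zeros(m.shape,np.uint8);cv2.fillConvexPoly(z,cv2.convexHull(np.array([pix(S,p) for p in P]).round().astype(np.int32)),1);z=z>0;print(th,round((z&m).sum()/(z|m).sum(),3),end="; ")
o=r.get_obs();print(o["time"],o["tool_pos"],o["contact_force"])
E
```

```text
time: 77.08
tool_pos: [0.4959, 0.2023, 0.3364]
eef_rot: [-1.507, -0.422, 0.363]
contact_force: [0.5, -0.2, -0.9]
gripper_width: 0.0359
mug (174, 193) [[165.0, 188.0]]
bowl (213, 323) [[205.0, 324.0]]
spoon (144, 234) [[145.0, 239.0]]
tub (446, 322) [[448.0, 323.0]]
mill (396, 164) [[400.0, 161.0]]
jars (306,228),(315,338): [[306.0, 228.0], [314.0, 335.0]]
70 0.345; 74 0.379; 78 0.42; 82 0.48; 86 0.573; 90 0.728; 94 0.958; 98 0.667; 102 0.408; 106 0.204; 110 0.082; 77.525 [0.49591294 0.20219342 0.33602882] [ 0.44600133  0.07665322 -0.83359382]
```

```bash
python3 - <<'E'
from h import *
S=r.get_image("scene")["frame"];T=r.get_image("top")["frame"]
for k,v in {"mug":(472,215),"bowl":(349,167),"spoon":(442,184),"mill":(283,367)}.items(): print(k,v,[np.round(d["xy"]).tolist() for d in r.recognise("scene",k)[:1]])
for nm,N,pts in(("scene",S,{"mug":(472,215),"bowl":(349,167),"jar2":(306,228),"jar1":(315,338),"mill":(283,367)}),("top",T,{"mug":(174,193),"bowl":(213,323),"spoon":(144,234),"tub":(446,322)})):
    O=cv2.imread(f"pics/{nm}0.png")
    for k,(x,y) in pts.items():
        w=18;tpl=O[y-w:y+w,x-w:x+w];R=N[y-w-15:y+w+15,x-w-15:x+w+15];c=cv2.matchTemplate(R,tpl,cv2.TM_CCOEFF_NORMED);_,s,_,l=cv2.minMaxLoc(c);print(nm,k,"shift",l[0]-15,l[1]-15,round(s,2))
E
```

```text
mug (472, 215) [[474.0, 218.0]]
bowl (349, 167) [[349.0, 169.0]]
spoon (442, 184) [[392.0, 269.0]]
mill (283, 367) [[285.0, 366.0]]
scene mug shift 0 0 1.0
scene bowl shift 0 0 1.0
scene jar2 shift 0 0 0.98
scene jar1 shift 0 0 1.0
scene mill shift 0 0 1.0
top mug shift 0 0 0.48
top bowl shift -2 1 0.08
top spoon shift 0 0 1.0
top tub shift 0 0 1.0
```

Nothing else has moved: the top-view outliers were just the arm covering the mug and bowl. Handing in.

```bash
python3 - <<'E'
from h import *
print(r.hand_in(), r.get_obs()["time"])
E
```

```text
the job is handed in; nothing more can be done
the job is handed in; nothing more can be done
```

The pastry board is ready and the job is handed in, at about 78 s of the 210 s allowed. I did the steps in the order asked: lid, knife back on its mat, tape hooked and drawn, lock pressed, then all four stamps placed.

What the last checks showed:

- **Lid:** it stands open at about 94°.
- **Knife:** it lies lengthwise on the mat, where it started, with its handle on the mat.
- **Tape:** it is hooked over the strip, square to it and standing on the board. The first draw was about 3.5 mm short, so I drew it further before locking. The case front now measures 1–2 mm short of 180 mm, so it covers the red line.
- **Lock:** the press met a firm stop at 25 N and the button looked flush in the picture. I felt no separate 2 N push beforehand. Its travel could not be read directly.
- **Stamps:** one had been knocked from its place to the red line, still upright and clear of the tape, so I moved it back. All four then measured at about (30, ±60) and (98, ±60) mm on the board, within 10 mm. The last look counted all four in place; I last confirmed a stamp upright (the knocked one) just before moving it back.
- **Other kitchen things:** the mug, bowl, jars, mill, spoon and tub have not shifted. The networks' top-view readings for the mug and bowl disagreed by about 8 pixels. The scene camera matched both exactly, and the arm was probably covering them from above.
- **Tool tilt:** the tool had crept about 2.6° off vertical by the end, which did not affect the placing.

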